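# Load the hot-air steriliser with grinding balls

### The job

The steel grinding balls in the flip-top tin have to be baked: pick up the tin, tip it nose down over the open chamber of the steriliser until its flap swings open and all five balls have rolled into the chamber, then stand the empty tin upright back on its white tray with the flap shut. After that push the steriliser's lid fully shut and turn its timer clockwise a quarter turn, to the one-hour mark. Leave the other things on the bench where they stand.

Things in the scene. Friction and masses are not known exactly. Their poses are not given: they have to be found in the camera images.
- tin_mid (a point): centre of the flip-top tin, 23 mm above its underside. Tin of plain sheet steel, 130 mm long (its x), 56 mm wide (y), 46 mm tall (z up), about 0.13 kg plus the balls. The rear half of its top (x < 0) is fixed; the front half is a flap hinged across the middle of the top. It starts upright on the tray, closed, with free room behind and beside its rear half
- tin_nose (a point): middle of the top edge of the tin's front end: the pouring lip, 64 mm ahead of (tin x) and 23 mm above tin_mid
- flap (a joint): angle of the tin's flap, rad: 0 shut, stop at 1.35. A light (22 g), free-swinging flap without a catch: its own weight shuts it when the tin is upright and opens it when the tin is tipped nose down beyond 90 degrees
- tray: low white bench tray, 290 mm (its x) by 200 mm (y), floor 4 mm thick, rim 10 mm high; fixed; origin under its centre; the tin stands on it near the middle, nose towards tray +x, and a small beaker stands in the +x, -y corner
- steriliser: cream top-loading hot-air steriliser, 260 mm deep (its x), 240 mm wide (y), 105 mm high without its lid; fixed; origin under its centre. Front at -x: a control deck 105 mm deep with its top at 105 mm. Behind it the chamber, a steel well open to the top while the lid is up, then the hinge at the back (+x)
- chamber (a point): centre of the chamber's floor, 40 mm above the bench; axes as the steriliser. The well is 130 mm (x) by 190 mm (y) and 65 mm deep below its rim
- lid_hinge (a point): middle of the lid's hinge line, at the back of the steriliser at rim height (105 mm); the line runs along the steriliser's y
- lid (a joint): lid angle, rad: 0 shut, stop at 1.9; starts up, near 1.7. A stiff hinge: the lid stays where it is left, about 3 N at its edge moves it; push it from behind and follow it right down
- lid_edge (a point): middle of the lid's free edge, on its inner face, 147 mm from the hinge line. The lid is a plate 222 mm wide and 21 mm thick, the thickness lying on its outer side (on top when shut, behind when up), with a 12 mm black grip lip at mid-edge. At lid angle q the edge lies 147 mm cos q ahead of (towards the front) and 147 mm sin q above the hinge line
- timer_grip (a point): timer knob of the steriliser, on the control deck: a bar 42 mm long, 14 mm wide, standing 30 mm above its round skirt, its top 44 mm above the deck; this point is on its vertical axis 37 mm above the deck. At 0 the bar lies along the steriliser's x with its white pointer line to the lid
- timer (a joint): timer angle, rad: 0 off (pointer to the lid), grows clockwise seen from above, stop at 4.8. Scale ticks every 30 degrees round it, longer ones at every quarter turn; the one-hour mark is the first long one, at 1.571. Turns at about 0.04 N m and stays
- ball0_center (a point): centre of a steel grinding ball, 15 mm across, 14 g; one of five alike, loose in the tin at the start
- ball1_center (a point): centre of a steel grinding ball, 15 mm across, 14 g; one of five alike, loose in the tin at the start
- ball2_center (a point): centre of a steel grinding ball, 15 mm across, 14 g; one of five alike, loose in the tin at the start
- ball3_center (a point): centre of a steel grinding ball, 15 mm across, 14 g; one of five alike, loose in the tin at the start
- ball4_center (a point): centre of a steel grinding ball, 15 mm across, 14 g; one of five alike, loose in the tin at the start
- beaker_mid (a point): bystander, to be left alone: small glass beaker, 48 mm across, 62 mm high, on the tray; this point is on its middle, 31 mm above its underside
- reagent_mid (a point): bystander, to be left alone: brown reagent bottle, 60 mm across, 130 mm high; this point is on its middle, 65 mm above its underside
- jar_mid (a point): bystander, to be left alone: clear jar with orange cap, 68 mm across, 110 mm high; this point is on its middle, 55 mm above its underside
- tipbox_mid (a point): bystander, to be left alone: blue tip box, 124 x 89 x 60 mm; this point is on its middle, 30 mm above its underside
- rack_mid (a point): bystander, to be left alone: white tube rack with tubes, 200 x 55 mm, 94 mm high over the tubes; this point is on its middle, 30 mm above its underside
- tin: the tin itself, origin under its centre, x towards its nose, where the flap has a small thumb tab. Open inside from end to end (walls, floor 2 mm). Tipped nose down to 115 degrees or more from upright, the flap hangs open and the balls roll out over the front edge. Its plain sides can be gripped across the 56 mm width, best near the rear end with the hand leaning back to the rear
Things that resemble listed ones, but are neither listed nor needed, are in the scene too. Of the things like the tin, leave any that is green or pink; of the rest the larger one is meant.

How it is judged:
On the way, in this order (a step that is already met when the one before it is completed fails the run):
1. the tin is tipped past level over the open chamber and its flap has swung open (angle between tin_mid's own z axis and vertical above 1.7 rad and value of joint flap above 0.15 rad and horizontal distance between tin_nose and chamber below 0.11 m), for 0.1 s.
2. all five balls lie in the chamber (x of ball0_center in the frame of chamber between -0.064 and 0.064 m and y of ball0_center in the frame of chamber between -0.094 and 0.094 m and z of ball0_center in the frame of chamber between 0 and 0.045 m and x of ball1_center in the frame of chamber between -0.064 and 0.064 m and y of ball1_center in the frame of chamber between -0.094 and 0.094 m and z of ball1_center in the frame of chamber between 0 and 0.045 m and x of ball2_center in the frame of chamber between -0.064 and 0.064 m and y of ball2_center in the frame of chamber between -0.094 and 0.094 m and z of ball2_center in the frame of chamber between 0 and 0.045 m and x of ball3_center in the frame of chamber between -0.064 and 0.064 m and y of ball3_center in the frame of chamber between -0.094 and 0.094 m and z of ball3_center in the frame of chamber between 0 and 0.045 m and x of ball4_center in the frame of chamber between -0.064 and 0.064 m and y of ball4_center in the frame of chamber between -0.094 and 0.094 m and z of ball4_center in the frame of chamber between 0 and 0.045 m), for 0.2 s.
3. the tin stands upright on the tray, flap shut, let go (x of tin_mid in the frame of tray between -0.09 and 0.09 m and y of tin_mid in the frame of tray between -0.075 and 0.075 m and z of tin_mid in the frame of tray below 0.031 m and angle between tin_mid's own z axis and vertical below 0.05 rad and value of joint flap below 0.08 rad and contact force between the fingers and tin below 0.05 N), for 0.2 s.
4. the lid is fully shut (value of joint lid below 0.05 rad), for 0.2 s.
5. the timer is at the one-hour mark, a quarter turn (value of joint timer between 1.4008 and 1.7408 rad), for 0.2 s.
At the end, for the whole second after the job is handed in: all five balls in the chamber (below its rim); the tin upright (within 3 degrees) with its underside flat on the tray floor, within the rim, flap shut (under 0.08 rad), at rest and released; lid shut (under 0.05 rad); timer at a quarter turn clockwise (1.57 rad, plus or minus 0.17) (all of step 2 and all of step 3 and all of step 5 and value of joint lid below 0.05 rad and linear speed of tin below 0.02 m/s); the robot touches nothing.
It fails at once if a bystander (beaker, reagent bottle, jar, tip box or tube rack) was pushed more than 25 mm or knocked over (distance of any of beaker_mid, reagent_mid, jar_mid, tipbox_mid, rack_mid from where it was at the start of the episode above 0.025 m or angle between any of beaker_mid, reagent_mid, jar_mid, tipbox_mid, rack_mid's own z axis and vertical above 0.4 rad).
It also fails if it takes over 72 s, if anything falls off the work surface, if the arm or the gripper's body presses on something with over 40 N, if the wrist force passes 120 N, or if a joint passes its speed limit or range.

### The arm

A 7-joint arm with a two-finger parallel gripper is mounted at the origin on the work surface. World frame = base frame: x ahead of the robot, y to its left, z up, the work surface at z = 0. Lengths are in m, angles in rad, forces in N, time in s.
With the tool pointing down it reaches from about 0.425 to 0.875 m from the base axis. Payload 4.7 kg.
Tool frame: the origin (TCP) lies midway between the tips of the shut fingers; the grasp point (between the pads) lies 19 mm behind it (ctrl.grip_depth is the distance from the TCP to the grasp point, in m); z points along the fingers, y is the direction in which the jaws open and shut (so a half turn about z gives the same grasp; the last joint's range is limited). The gripper opens to 87 mm and grips with 3 to 60 N. Pads are 19 mm wide; open, the fingers measure 117 mm over their backs; the gripper's body (75 mm by 190 mm) begins 51 mm behind the grasp point.
Start: joints at [1.119, 0.321, -0.07, 1.45, 0.023, 1.371, -0.057], TCP at [0.292, -0.581, 0.223] pointing down, gripper open.
Joint ranges: [-2.86, 2.86], [-0.3, 2.09], [-1.38, 1.24], [0.06, 2.45], [-1.56, 4.7], [0.09, 2.05], [-2.69, 2.69]. Speed limits (rad/s): [2.57, 2.57, 3.14, 3.14, 3.14, 3.14, 3.14].

### API

Orientations are given as a rotation vector (axis times angle).
In Python, from bench import ctrl gives the robot as it stands. The module is installed in compiled form; this text tells all that it offers.
- The arm moves only by the shell command python3 -m inch 'ROWS' [FORCE]. ROWS is JSON, a list of rows, each a list of 5 numbers: the opening, from -1 (shut) to 1 (fully open), so that 0 is half open, then the shift along the tool's x, y, z in mm, then the turn about the tool's z in rad. In form: [[fingers, tx, ty, tz, twist], ...]. A call has 1 to 5 rows; each row shifts and turns the pose as measured when the row begins, along the tool's axes as they then stand; what a row does not reach is not made up. A row lasts 1/8 s, in which the tool goes at most 62.5 mm and 10.7 degrees, less where a joint would pass 70% of its speed; a pose out of reach is approached as far as the arm can. A call is refused whole if a number of a shift passes 62.5 or a number of a turn 0.188, either way. A call with a gripper value outside its range is refused whole. The fingers move at their own pace and stop on an object; FORCE is the grip in N (left out, the last holds). Time passes only in rows, so rows that do not move let the fingers close. It gives the time, the measured TCP pose, the force and the opening at its end, in the units of the state.
- ctrl.get_state(): the state, without advancing time (a new reading comes with each control period).
- ctrl.get_image(name): name is "scene" or "top" or "wrist"; returns a dict with "color" (420x560x3 uint8, red, green, blue), "range_z" (420x560 float32, m along the optical axis (not along the pixel's ray), 0 where there is no reading), "K" (3x3 intrinsics, pixels), "R" (3x3) and "t" (3): a world point X has camera coordinates R X + t. Camera axes: x right, y down, z forward; pixel columns grow to the right and rows downward; lengths in m; the calibration is good to about 2 mm. A picture is of the moment at which its call begins.
- ctrl.close_job(): hands the job in, once; it reports no verdict.
The state is a dict: "time": time; "joint_positions": joint angles; "qd": joint speeds; "joint_torque": joint torques, N m; "position": TCP position; "tool_rot": TCP orientation; "ft_force": force on the tool from outside, world axes, zero at the start; "torque": the same for the moment, N m; "grip_width": opening from 0.0 (shut) to 1.0 (fully open).
Only numpy, scipy, OpenCV 4.12 (cv2) and the standard library are available. Lean on these libraries where they do the work, as an engineer would, in place of code of your own. Each camera call takes 0.05 s, during which the arm holds its last target. There are 200 camera calls.

## Working session

There is one attempt and no reset: what is moved stays moved. The work goes in short steps, Python scripts to look and compute and a shell command to move; the robot and the scene stay as the last step left them, time stands still between calls to the robot, and variables do not carry over. Pictures are saved under pics/ and viewed, about 8 in all and at most 12, crops included, and the job is handed in when it is done.

```bash
mkdir -p pics; ls
cat > h.py <<'E'
import numpy as np, cv2
from bench import ctrl
from scipy.spatial.transform import Rotation as R
def save(im,n): cv2.imwrite('pics/'+n,im['color'][:,:,::-1])
def pt(im,u,v):
    z=float(im['range_z'][int(v),int(u)]);K=im['K']
    return im['R'].T@(np.array([(u-K[0,2])/K[0,0]*z,(v-K[1,2])/K[1,1]*z,z])-im['t'])
def ray(im,u,v,h):
    K=im['K'];d=im['R'].T@np.array([(u-K[0,2])/K[0,0],(v-K[1,2])/K[1,1],1]);c=-im['R'].T@im['t']
    return c+d*(h-c[2])/d[2]
def cloud(im):
    z=im['range_z'];K=im['K'];v,u=np.mgrid[:z.shape[0],:z.shape[1]]
    P=np.stack([(u-K[0,2])/K[0,0]*z,(v-K[1,2])/K[1,1]*z,z],-1)
    return (P-im['t'])@im['R']
def st():
    s=ctrl.get_state();M=R.from_rotvec(s['tool_rot']).as_matrix()
    print('t',s['time'],'p',np.round(s['position'],4),'w',round(s['grip_width'],3),'F',np.round(s['ft_force'],1),'T',np.round(s['torque'],2))
    print('q',np.round(s['joint_positions'],3));print(np.round(M,3));return s,M
E
python3 - <<'E'
from h import *
st()
a=ctrl.get_image('scene');b=ctrl.get_image('top')
save(a,'scene.png');save(b,'top.png')
for i in(a,b):print(i['K'][0,0],np.round(-i['R'].T@i['t'],3))
np.save('/tmp/top.npy',b,allow_pickle=True)
E
```

```text
pics
t 0.0 p [ 0.2917 -0.5803  0.2215] w 0.995 F [-0.5 -1.6 -1.1] T [-0.02  0.04 -0.01]
q [ 1.119  0.322 -0.07   1.452  0.023  1.371 -0.057]
[[ 0.893  0.449 -0.001]
 [ 0.449 -0.893  0.002]
 [-0.    -0.002 -1.   ]]
518.3333270849133 [1.476 0.646 1.064]
442.3084752394743 [0.326 0.117 1.267]
```

View pics/scene.png

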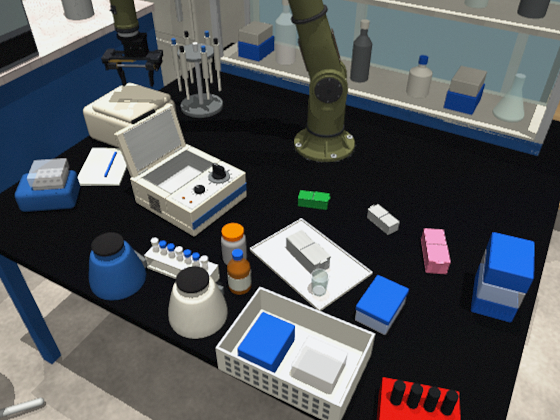

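View pics/top.png

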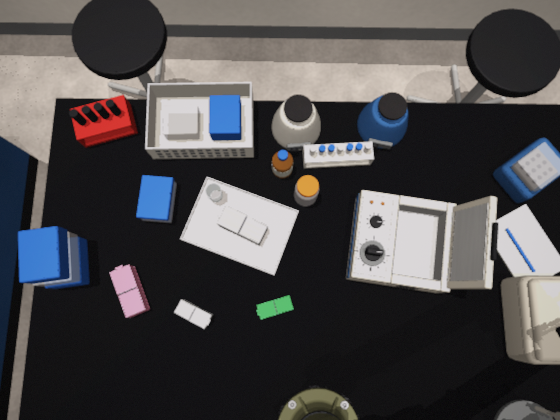

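Candidates for the tin in top.png are grey on the tray (242,226), a small light grey one (193,314), green (275,307) and pink (129,291). The larger non-green, non-pink one is the tin on the tray. Its nose points image-left, towards the beaker end. The steriliser is at (405,242), with its lid to the right.

Run:
```python
from h import *
b=np.load('/tmp/top.npy',allow_pickle=True).item();P=cloud(b);C=b['color'];z=P[...,2]
V,U=np.mgrid[:420,:560]
def rect(m,n):
    m=cv2.morphologyEx(m.astype(np.uint8),cv2.MORPH_OPEN,np.ones((3,3)))
    c=max(cv2.findContours(m,0,2)[0],key=cv2.contourArea).reshape(-1,2)
    w=P[c[:,1],c[:,0]];r=cv2.minAreaRect(np.float32(w[:,:2]*1000));print(n,np.round(r[0],1),np.round(r[1],1),round(r[2],1),'z',np.round(np.median(P[m>0][:,2]),4),np.round(cv2.boxPoints(r)).tolist());return m
roi=(U>178)&(U<302)&(V>172)&(V<278)
rect(roi&(z>.04)&(z<.06)&(U>210),'tin')
rect(roi&(z>.035)&(z<.075)&(U<230)&(V<205),'beaker')
rect(roi&(z>.002)&(z<.06)&(C.min(-1)>60),'tray')
s=(U>340)&(U<500)&(V>185)&(V<300)
rect(s&(z>.09)&(z<.12),'ster top')
rect(s&(z>.03)&(z<.06)&(U>385)&(U<445),'chamber floor')
rect(s&(z>.135)&(z<.16),'knob')
rect(s&(z>.125)&(U>440),'lid')
rect((U>265)&(U<298)&(V>145)&(V<182)&(z>.05),'reag');rect((U>290)&(U<325)&(V>170)&(V<212)&(z>.05),'jar');rect((U>300)&(U<376)&(V>135)&(V<170)&(z>.03),'rack')
m=s&(z>.13);print('max lid z',z[s].max())
c=cv2.resize(b['color'][165:305,175:505],None,fx=2.4,fy=2.4,interpolation=cv2.INTER_CUBIC);cv2.imwrite('pics/crop1.png',c[:,:,::-1])
```

```text
tin [553.4 214.1] [136.9  57.8] 64.5 z 0.0521 [[498.0, 165.0], [550.0, 140.0], [609.0, 263.0], [557.0, 288.0]]
beaker [654.6 300.1] [22.3 46.4] 30.9 z 0.0563 [[633.0, 314.0], [657.0, 274.0], [676.0, 286.0], [652.0, 326.0]]
tray [558.9 224.1] [295.  204.5] 69.6 z 0.0067 [[412.0, 121.0], [603.0, 50.0], [706.0, 327.0], [515.0, 398.0]]
ster top [ 506.1 -225.7] [260.1 240.9] 81.8 z 0.1068 [[368.0, -337.0], [607.0, -372.0], [644.0, -114.0], [405.0, -80.0]]
chamber floor [ 503.3 -274.9] [113.2 181.8] 81.9 z 0.0426 [[405.0, -318.0], [585.0, -344.0], [601.0, -232.0], [421.0, -206.0]]
knob [ 487.6 -353.2] [  9.3 220.2] 82.0 z 0.1487 [[378.0, -342.0], [596.0, -373.0], [597.0, -364.0], [379.0, -333.0]]
lid [ 381.6 -189.1] [201.1 588.4] 29.1 z 0.2085 [[151.0, 19.0], [437.0, -495.0], [613.0, -397.0], [326.0, 117.0]]
reag [726.4 101.2] [59.8 53.4] 84.0 z 0.0924 [[697.0, 74.0], [750.0, 69.0], [756.0, 128.0], [703.0, 134.0]]
jar [648.5  32.3] [59.1 66. ] 4.2 z 0.11 [[617.0, 63.0], [621.0, -3.0], [680.0, 2.0], [676.0, 67.0]]
rack [782.6 -61.6] [ 86.  217.6] 3.5 z 0.0557 [[733.0, 44.0], [746.0, -173.0], [832.0, -168.0], [819.0, 50.0]]
max lid z 1.2673467792710933
```

View pics/crop1.png

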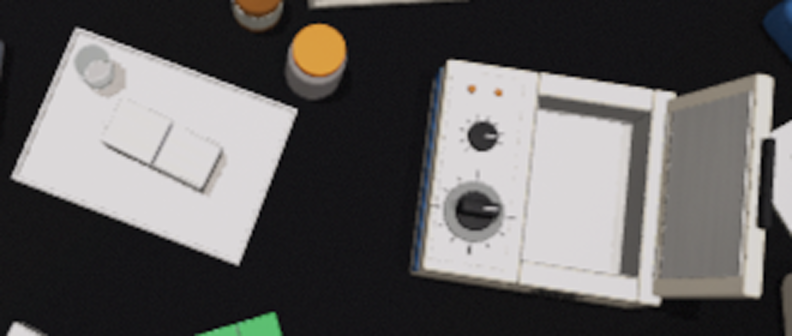

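The crop shows the tin (its two top halves about (137,130) and (188,157)) on the tray, the beaker at (97,65), the large timer knob at (473,210) pointing to the lid, and the smaller decoy knob at (482,135). The chosen tin is 137 x 58 mm with the tab and its top is at 0.052 m, so the sizes agree.

The tool can only turn about its own z, so I plan to let the tin hang nose down in a light grip, then tip it further against the chamber rim.

```bash
cat >> h.py <<'E'
def go(x,y,z,azy=None):
    """print tool-frame shift (mm) to TCP target (mm); azy: world azimuth (deg) wanted for tool y (mod 180)"""
    s,M=st();d=np.array([x,y,z])-s['position']*1000
    tw=0
    if azy is not None:
        a=np.degrees(np.arctan2(M[1,1],M[0,1]));tw=-np.radians((azy-a+90)%180-90)
        print('twist',round(tw,3))
    print('shift before twist',np.round(M.T@d,1),' after twist',np.round(R.from_euler('z',-tw).as_matrix()@M.T@d,1))
S0=np.array([506.,-226]);SX=np.array([-.143,-.990]);SY=np.array([.990,-.143])
E
python3 - <<'E'
from h import *
b=np.load('/tmp/top.npy',allow_pickle=True).item()
for u,v,h in((372,252.5,.149),(375.5,221.5,.13)):
    p=ray(b,u,v,h);q=p[:2]*1000-S0;print(np.round(p,3),'ster',q@SX,q@SY,pt(b,u,v))
P=cloud(b)
m=(P[...,2]>.1)&(np.mgrid[:420,:560][1]>440)&(np.mgrid[:420,:560][1]<500)&(np.mgrid[:420,:560][0]>190)&(np.mgrid[:420,:560][0]<295)
Q=P[m];q=(Q[:,:2]*1000-S0)
for lo in(.11,.15,.19,.23,.25):
    k=(Q[:,2]>lo)&(Q[:,2]<lo+.03)
    if k.any():print(lo,k.sum(),'sterx',np.percentile(q[k]@SX,[2,50,98]).round(),'y',np.percentile(q[k]@SY,[2,98]).round())
E
python3 -m inch '[[1,0,0,-45,-0.165],[1,0,0,-45,-0.165],[1,0,0,-45,-0.165],[1,0,0,-45,-0.165]]' && python3 -c "
from h import *
go(531,166,120,-25.5)"
```

```text
[ 0.463 -0.128  0.149] ster -91.2959801900038 -56.469360235007635 [ 0.46293562 -0.12716973  0.15094963]
[ 0.547 -0.144  0.13 ] ster -87.51335417052074 29.110215737994576 [ 0.54971819 -0.14640692  0.11760954]
0.11 596 sterx [108. 123. 129.] y [-110.  104.]
0.15 668 sterx [127. 132. 138.] y [-110.  105.]
0.19 741 sterx [137. 142. 149.] y [-110.  104.]
0.23 1285 sterx [147. 157. 172.] y [-107.  104.]
0.25 249 sterx [155. 165. 172.] y [-84.  82.]
time: 0.6
position: [0.2908, -0.5785, 0.3984]
tool_rot: [-2.625, -1.696, -0.002]
ft_force: [-0.1, -1.3, 0.4]
grip_width: 1.003
t 0.6 p [ 0.2908 -0.5785  0.3984] w 1.003 F [-0.1 -1.3  0.4] T [-0.11 -0.08  0.02]
q [ 1.169  0.321 -0.149  1.108  0.047  1.732  0.61 ]
[[ 0.411  0.911 -0.008]
 [ 0.911 -0.411  0.015]
 [ 0.01  -0.013 -1.   ]]
twist 0.021
shift before twist [774.6 -83.4 287.3]  after twist [772.7 -99.9 287.3]
```

```bash
python3 -m inch '[[1,60,-7,0,0],[1,60,-7,0,0],[1,60,-7,0,0],[1,60,-7,0,0],[1,60,-7,0,0]]' >/dev/null; python3 -m inch '[[1,60,-7,0,0],[1,60,-7,0,0],[1,60,-7,0,0],[1,60,-7,0,0],[1,60,-7,20,0]]' >/dev/null; python3 -m inch '[[1,60,-7,50,0],[1,50,-7,50,0],[1,0,0,30,0]]' >/dev/null;  python3 -c "
from h import *
go(531,166,120,-25.5)
i=ctrl.get_image('wrist');save(i,'w1.png');np.save('/tmp/w1.npy',i,allow_pickle=True)"
```

```text
t 2.225 p [0.505  0.1016 0.2704] w 1.001 F [ 0.9 -1.4  0.9] T [-0.07 -0.07 -0.02]
q [ 0.568  0.056 -0.833  1.684  0.032  1.418 -0.693]
[[ 0.411  0.912 -0.001]
 [ 0.912 -0.411  0.01 ]
 [ 0.009 -0.005 -1.   ]]
twist 0.021
shift before twist [ 68.1  -2.1 151. ]  after twist [ 68.1  -3.5 151. ]
```

View pics/w1.png

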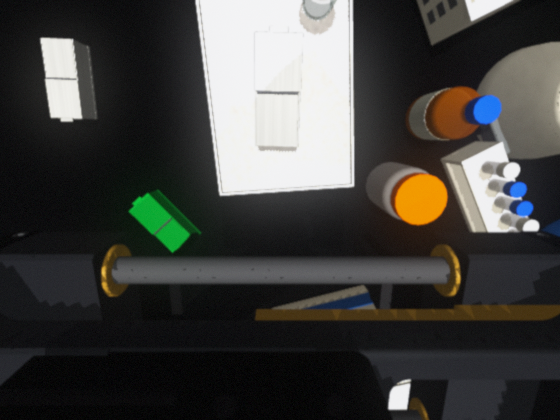

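The wrist view shows the tin aligned with the tool, its rear end at (277,150) and its hinge line at (277,92). I'll refine the tin's axis from this view.

Run:
```python
from h import *
b=np.load('/tmp/w1.npy',allow_pickle=True).item();P=cloud(b);z=P[...,2]
V,U=np.mgrid[:420,:560]
m=((U>240)&(U<315)&(V<165)&(V>20)&(z>.035)&(z<.07)).astype(np.uint8)
m=cv2.morphologyEx(m,cv2.MORPH_OPEN,np.ones((3,3)))
c=max(cv2.findContours(m,0,2)[0],key=cv2.contourArea).reshape(-1,2);w=P[c[:,1],c[:,0]]
r=cv2.minAreaRect(np.float32(w[:,:2]*1000));print(r,np.median(z[m>0]));print(cv2.boxPoints(r))
for u,v in((256,92),(299,93),(257,149),(298,150),(278,150)):print(u,v,ray(b,u,v,.05).round(4),pt(b,u,v).round(4))
```

```text
((551.0176391601562, 214.19412231445312), (136.9488067626953, 56.1389045715332), 64.5169677734375) 0.05154260576322948
[[496.21826 164.45811]
 [546.8956  140.3047 ]
 [605.817   263.9301 ]
 [555.13965 288.08356]]
256 92 [0.5248 0.2218 0.05  ] [0.5248 0.2218 0.05  ]
299 93 [0.5728 0.1988 0.05  ] [0.5728 0.1988 0.05  ]
257 149 [0.4963 0.1587 0.05  ] [0.4918 0.1584 0.0034]
298 150 [0.5442 0.1358 0.05  ] [0.5455 0.1327 0.0036]
278 150 [0.5205 0.1464 0.05  ] [0.5191 0.1447 0.0051]
```

```bash
python3 -m inch '[[1,33,-3,55,0.021],[1,33,-3,55,0],[1,0,0,55,0],[1,0,0,30,0],[1,0,0,10,0]]' >/dev/null; python3 -c "
from h import *
go(528,166,12.5,-25.5)"
```

```text
t 2.9 p [0.527  0.1561 0.0645] w 1.001 F [ 0.4 -0.2 -0.6] T [-0.06 -0.04  0.04]
q [ 0.382  0.359 -0.829  1.855  0.294  1.059 -1.018]
[[ 0.44   0.898 -0.004]
 [ 0.898 -0.44   0.005]
 [ 0.003 -0.006 -1.   ]]
twist -0.011
shift before twist [ 9.2 -3.1 52.1]  after twist [ 9.2 -3.  52.1]
```

Close with 8 N, then lift gently and see whether the tin swings.

```bash
python3 -m inch '[[1,9,-3,25,-0.01],[1,0,0,27,0],[-1,0,0,0,0],[-1,0,0,0,0],[-1,0,0,0,0]]' 8; python3 -m inch '[[-1,0,0,0,0],[-1,0,0,0,0]]'; python3 -m inch '[[-1,0,0,-12,0],[-1,0,0,-12,0],[-1,0,0,-12,0],[-1,0,0,-12,0],[-1,0,0,0,0]]'; python3 -c "
from h import *
st()
i=ctrl.get_image('scene');c=i['color'][180:320,220:400];cv2.imwrite('pics/s2.png',cv2.resize(c,None,fx=3,fy=3)[:,:,::-1])"
```

```text
time: 3.52
position: [0.5338, 0.1637, 0.0175]
tool_rot: [-2.661, -1.667, -0.009]
ft_force: [-0.9, 0.2, -1.4]
grip_width: 0.749
time: 3.78
position: [0.5344, 0.1637, 0.0188]
tool_rot: [-2.662, -1.667, -0.011]
ft_force: [-0.0, 0.7, -2.0]
grip_width: 0.654
time: 4.4
position: [0.5347, 0.1636, 0.0713]
tool_rot: [2.662, 1.667, 0.013]
ft_force: [0.6, 0.4, -0.0]
grip_width: 0.64
t 4.4 p [0.5347 0.1636 0.0713] w 0.64 F [ 0.6  0.4 -0. ] T [ 0.01 -0.17 -0.04]
q [ 0.369  0.363 -0.832  1.836  0.304  1.066 -1.029]
[[ 0.436  0.9    0.008]
 [ 0.9   -0.436  0.004]
 [ 0.007  0.005 -1.   ]]
```

View pics/s2.png

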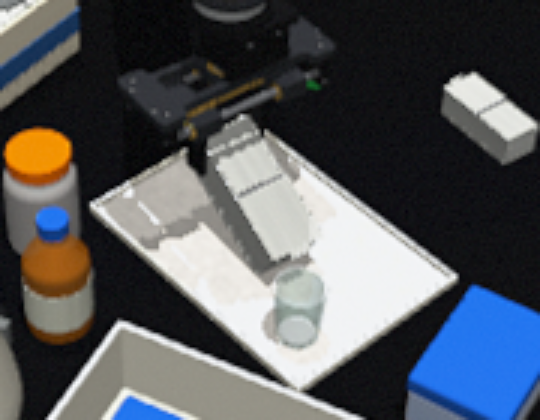

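The tin has pivoted in the 8 N grip: its nose rests on the tray at about (285,265) with the rear raised, exactly as planned. I'll continue the lift.

```bash
python3 -m inch '[[-1,0,0,-15,0],[-1,0,0,-20,0],[-1,0,0,-20,0],[-1,0,0,-25,0],[-1,0,0,-30,0]]' >/dev/null; python3 -m inch '[[-1,0,0,-40,0],[-1,0,0,-40,0],[-1,0,0,-10,0],[-1,0,0,0,0],[-1,0,0,0,0]]'; python3 -c "
from h import *
st()
i=ctrl.get_image('scene');c=i['color'][100:300,200:400];cv2.imwrite('pics/s3.png',cv2.resize(c,None,fx=2.5,fy=2.5)[:,:,::-1])"
```

```text
time: 5.7
position: [0.5302, 0.1632, 0.2808]
tool_rot: [2.66, 1.672, 0.007]
ft_force: [-0.1, -0.5, -2.9]
grip_width: 0.645
t 5.7 p [0.5302 0.1632 0.2808] w 0.645 F [-0.1 -0.5 -2.9] T [-0.06  0.01 -0.02]
q [ 0.453  0.172 -0.893  1.58   0.134  1.45  -0.897]
[[ 0.434  0.901  0.004]
 [ 0.901 -0.434  0.002]
 [ 0.004  0.003 -1.   ]]
```

View pics/s3.png

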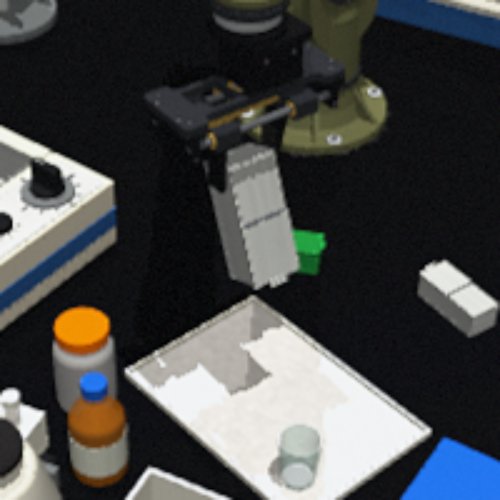

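The tin hangs nearly nose down with its flap towards the camera side. Next I'll tighten to 25 N, turn so the top faces the chamber's +y wall, and carry it over.

```bash
python3 -m inch '[[-1,0,0,0,0],[-1,0,0,-10,0.18],[-1,0,0,-10,0.18],[-1,0,0,0,0.18],[-1,0,0,0,0.18]]' 25 >/dev/null;python3 -m inch '[[-1,0,0,0,0.18],[-1,0,0,0,0.18],[-1,0,0,0,0.18],[-1,0,0,0,0]]' >/dev/null; python3 -c "
from h import *
go(554,-246,290,-98.2)"
```

```text
t 6.875 p [0.5264 0.1616 0.2917] w 0.639 F [ 0.   0.4 -2.6] T [0.11 0.02 0.02]
q [ 0.348  0.152 -0.767  1.56   0.099  1.484 -2.17 ]
[[ 0.984 -0.175 -0.013]
 [-0.175 -0.984  0.001]
 [-0.013  0.001 -1.   ]]
twist -0.033
shift before twist [ 98.7 396.5   0.7]  after twist [ 85.5 399.5   0.7]
```

```bash
python3 -m inch '[[-1,10,30,0,-0.033],[-1,12,55,0,0],[-1,13,57,0,0],[-1,13,57,0,0],[-1,13,57,0,0]]' >/dev/null;python3 -m inch '[[-1,13,57,0,0],[-1,13,50,0,0],[-1,0,20,0,0],[-1,0,0,0,0]]' >/dev/null; python3 -c "
from h import *
go(554,-246,290,-98.2)
i=ctrl.get_image('scene');c=i['color'][60:260,60:300];cv2.imwrite('pics/s4.png',cv2.resize(c,None,fx=2.5,fy=2.5)[:,:,::-1])
np.save('/tmp/s4.npy',i,allow_pickle=True)
"
```

```text
t 8.0 p [ 0.5632 -0.2387  0.2837] w 0.646 F [ 0.3  0.7 -2.1] T [ 0.09 -0.    0.01]
q [ 0.759  0.271 -0.499  1.423  0.128  1.501 -1.41 ]
[[ 0.995 -0.103 -0.02 ]
 [-0.102 -0.995  0.006]
 [-0.02  -0.004 -1.   ]]
twist 0.04
shift before twist [-8.5  8.2 -6.1]  after twist [-8.2  8.5 -6.1]
```

View pics/s4.png

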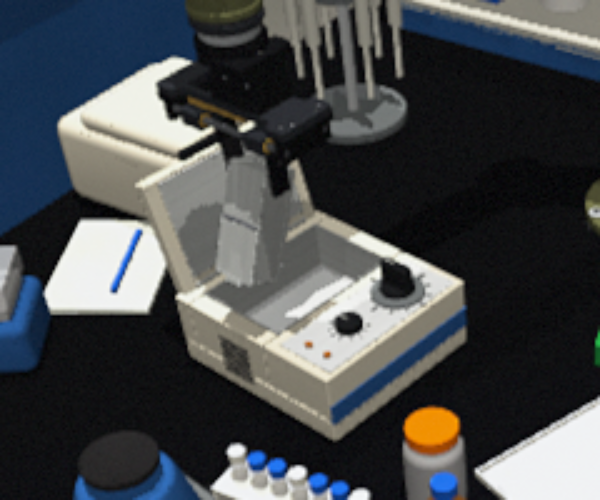

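The tin is held over the chamber: nose lip at crop (240,280), rear end at (265,155), lid standing behind it. The flap is still shut. I'll measure its tilt from the range data.

Run:
```python
from h import *
i=np.load('/tmp/s4.npy',allow_pickle=True).item();P=cloud(i)
C=np.array([499.6,-270.6])
for u,v in((154,170),(157,160),(158,150),(160,142),(163,132),(166,126)):
    p=pt(i,u,v)*1000;q=p[:2]-C;print(u,v,p.round(),'ch x,y',(q@SX).round(),(q@SY).round())
sl=P[118:175,145:178].reshape(-1,3)*1000;q=(sl[:,:2]-C);x=q@SX;y=q@SY
k=(sl[:,2]>160)&(abs(x)<90)&(y>40)&(y<130)
f=np.linalg.svd((np.c_[x,y,sl[:,2]][k]-np.c_[x,y,sl[:,2]][k].mean(0)),full_matrices=False)[2][2];print('normal ch frame',f.round(3),k.sum())
```

```text
154 170 [ 627. -237.  198.] ch x,y -52.0 121.0
157 160 [ 614. -231.  227.] ch x,y -55.0 107.0
158 150 [ 606. -228.  257.] ch x,y -58.0 99.0
160 142 [ 590. -230.  273.] ch x,y -53.0 84.0
163 132 [ 581. -222.  303.] ch x,y -60.0 74.0
166 126 [ 579. -209.  324.] ch x,y -72.0 70.0
normal ch frame [-0.351  0.885  0.306] 1359
```

The tin is at about 66° tilt. I'll enter the chamber beside its far wall, then loosen the grip so it hangs straighter.

```bash
python3 -m inch '[[-1,-18,3,0,0.04],[-1,-18,3,0,0],[-1,0,0,0,0],[-1,0,0,30,0],[-1,0,0,30,0]]' >/dev/null; python3 -m inch '[[-1,0,0,20,0],[-1,0,0,20,0],[-1,0,0,10,0],[-1,0,0,0,0],[-1,0,0,0,0]]' 5; python3 -c "
from h import *
go(526,-244,150,-98.2)
"
```

```text
time: 9.3
position: [0.5365, -0.22, 0.1798]
tool_rot: [-3.135, 0.167, 0.004]
ft_force: [-0.6, 0.1, -1.6]
grip_width: 0.643
t 9.3 p [ 0.5365 -0.22    0.1798] w 0.643 F [-0.6  0.1 -1.6] T [ 0.06  0.09 -0.  ]
q [ 0.78   0.236 -0.503  1.671  0.117  1.268 -1.424]
[[ 0.994 -0.106 -0.002]
 [-0.106 -0.994  0.003]
 [-0.003 -0.002 -1.   ]]
twist 0.036
shift before twist [-7.9 25.  29.8]  after twist [-6.9 25.3 29.8]
```

Run:
```python
from h import *
i=ctrl.get_image('scene');P=cloud(i)*1000;C=np.array([499.6,-270.6]);q=P[...,:2]-C;x=q@SX;y=q@SY;z=P[...,2]
m=(z>112)&(z<250)&(abs(x)<100)&(y>-20)&(y<130)
for a in range(112,250,12):
    k=m&(z>a)&(z<a+12)
    if k.sum()>5:print(a,k.sum(),'x',np.percentile(x[k],[3,50,97]).round(),'y',np.percentile(y[k],[3,50,97]).round())
# rim check
k=(z>100)&(z<110)&(abs(x)<160)&(abs(y)<130);print('rim y>0 x-range',np.percentile(x[k&(y>97)],[1,99]).round(),'deck x',np.percentile(x[k&(x<-40)&(abs(y)<80)],[1,99]).round())
k=(z>102)&(z<110)&(abs(x)<50)&(y>60)&(y<125);print('far rim y',np.percentile(y[k],[2,98]).round())
print(st()[0]['position'])
```

```text
112 178 x [-86.  75.  87.] y [-13.  56. 109.]
124 262 x [-88.  75.  86.] y [-11.  72. 109.]
136 264 x [-86.  79.  90.] y [-11.  68. 109.]
148 243 x [-88.  81.  91.] y [-12.  65. 109.]
160 257 x [-86.  84.  94.] y [ -6.  65. 109.]
172 230 x [-88.  87.  96.] y [  5.  62. 107.]
184 238 x [-93.  89.  98.] y [ 10.  56. 104.]
196 180 x [-95. -39. 100.] y [ 24.  51. 107.]
208 154 x [-95. -32. 100.] y [ 31.  48. 103.]
220 119 x [-99. -39. 100.] y [21. 42. 93.]
232 45 x [-83. -28.  99.] y [12. 39. 92.]
244 10 x [-35. -24.  14.] y [26. 35. 53.]
rim y>0 x-range [-157.   82.] deck x [-159.  -68.]
far rim y [ 94. 121.]
t 9.35 p [ 0.5365 -0.2199  0.1798] w 0.645 F [ 0.1  0.3 -2.6] T [0.06 0.04 0.  ]
q [ 0.78   0.236 -0.503  1.671  0.116  1.268 -1.424]
[[ 0.994 -0.106 -0.002]
 [-0.106 -0.994  0.003]
 [-0.003 -0.002 -1.   ]]
[ 0.53654629 -0.2198795   0.17978292]
```

The hand drifted 25 mm towards the deck during the descent. I'll raise it, correct, and go down in smaller steps.

```bash
python3 -m inch '[[-1,0,0,-25,0],[-1,0,0,0,0.036],[-1,-4,14,0,0],[-1,-3,14,0,0],[-1,0,0,0,0]]'; python3 -c "
from h import *
go(525,-244,150,-98.2)
"
```

```text
time: 9.98
position: [0.5234, -0.247, 0.2017]
tool_rot: [-3.128, 0.225, 0.012]
ft_force: [0.7, 0.3, -2.6]
grip_width: 0.644
t 9.975 p [ 0.5234 -0.247   0.2017] w 0.644 F [ 0.7  0.3 -2.6] T [0.04 0.09 0.02]
q [ 0.814  0.221 -0.481  1.641  0.102  1.314 -1.398]
[[ 0.99  -0.143 -0.007]
 [-0.143 -0.99   0.006]
 [-0.008 -0.005 -1.   ]]
twist -0.001
shift before twist [ 1.5 -2.9 51.7]  after twist [ 1.5 -2.9 51.7]
```

```bash
python3 -m inch '[[-1,0,0,12,0],[-1,0,0,12,0],[-1,0,0,10,0],[-1,0,0,0,0]]'
python3 - <<'E'
from h import *
go(525,-244,150,-98.2)
i=ctrl.get_image('scene');save(i,'s5.png');np.save('/tmp/s5.npy',i,allow_pickle=True)
c=i['color'][70:230,80:260];cv2.imwrite('pics/s5c.png',cv2.resize(c,None,fx=3.3,fy=3.3)[:,:,::-1])
E
```

```text
time: 10.48
position: [0.5223, -0.2456, 0.1634]
tool_rot: [-3.126, 0.224, 0.016]
ft_force: [0.7, 0.2, -3.1]
grip_width: 0.642
t 10.475 p [ 0.5223 -0.2456  0.1634] w 0.642 F [ 0.7  0.2 -3.1] T [ 0.04  0.09 -0.03]
q [ 0.811  0.247 -0.48   1.69   0.114  1.245 -1.409]
[[ 0.99  -0.143 -0.01 ]
 [-0.143 -0.99   0.008]
 [-0.011 -0.007 -1.   ]]
twist -0.0
shift before twist [ 2.5 -1.8 13.4]  after twist [ 2.5 -1.8 13.4]
```

View pics/s5c.png

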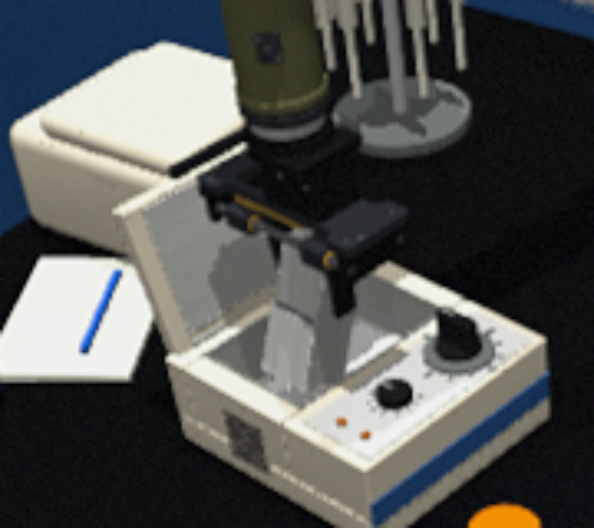

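The tin's lower half is inside the chamber beside the far rim, the lip hidden at about (285,390), and the gripper body is clear of the lid. Next I push towards the far wall.

```bash
python3 -m inch '[[-1,10,-1,0,0],[-1,10,0,0,0],[-1,10,0,0,0],[-1,10,0,4,0]]' 6; python3 -m inch '[[-1,10,0,4,0],[-1,10,0,4,0],[-1,0,0,0,0]]'; python3 -c "
from h import *
go(610,-256,144,-98.2)
"
```

```text
time: 11.02
position: [0.5652, -0.251, 0.1612]
tool_rot: [-3.128, 0.225, 0.013]
ft_force: [-1.3, -1.0, -1.7]
grip_width: 0.645
time: 11.4
position: [0.5869, -0.2538, 0.1512]
tool_rot: [-3.126, 0.224, 0.015]
ft_force: [0.2, -0.6, -2.8]
grip_width: 0.641
t 11.4 p [ 0.5869 -0.2538  0.1512] w 0.641 F [ 0.2 -0.6 -2.8] T [ 0.05  0.05 -0.04]
q [ 0.74   0.388 -0.474  1.546  0.177  1.262 -1.473]
[[ 0.99  -0.143 -0.009]
 [-0.143 -0.99   0.008]
 [-0.01  -0.006 -1.   ]]
twist 0.0
shift before twist [23.2 -1.   6.9]  after twist [23.2 -1.   6.9]
```

```bash
python3 -m inch '[[-1,10,0,3,0],[-1,10,0,3,0],[-1,10,0,0,0],[-1,5,0,0,0],[-1,0,0,0,0]]' 6
python3 - <<'E'
from h import *
st()
i=ctrl.get_image('scene')
c=i['color'][80:220,90:250];cv2.imwrite('pics/s6c.png',cv2.resize(c,None,fx=3.7,fy=3.7)[:,:,::-1])
E
```

```text
time: 12.02
position: [0.6229, -0.2593, 0.1439]
tool_rot: [-3.126, 0.225, 0.018]
ft_force: [-2.2, -0.5, -2.1]
grip_width: 0.641
t 12.025 p [ 0.6229 -0.2593  0.1439] w 0.641 F [-2.2 -0.5 -2.1] T [ 0.1   0.38 -0.03]
q [ 0.699  0.467 -0.465  1.455  0.207  1.282 -1.498]
[[ 0.99  -0.143 -0.011]
 [-0.143 -0.99   0.008]
 [-0.012 -0.006 -1.   ]]
```

View pics/s6c.png

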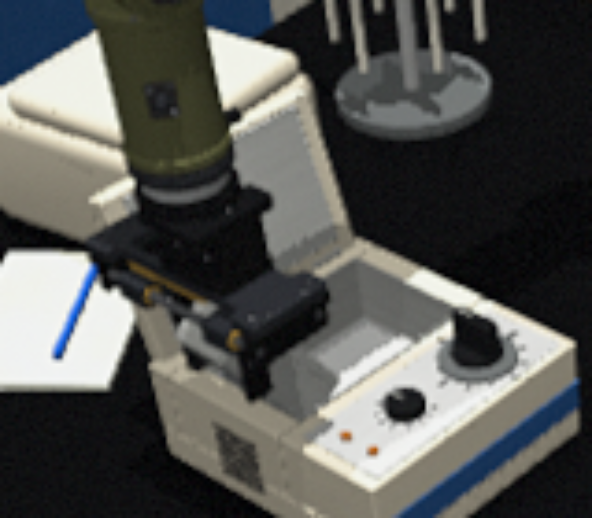

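Only the tin's rear end is visible at (200,340). It leans over the rim, and the geometry gives about 130° tilt. I'll grip hard, lift off the rim and move back to the middle so the flap can swing.

```bash
python3 -m inch '[[-1,0,0,0,0],[-1,0,0,-10,0],[-1,-10,0,-12,0],[-1,-12,0,-8,0],[-1,-12,0,0,0]]' 40 >/dev/null; python3 -m inch '[[-1,-12,0,0,0],[-1,0,0,0,0],[-1,0,0,0,0],[-1,0,0,0,0],[-1,0,0,0,0]]'
python3 - <<'E'
from h import *
st()
i=ctrl.get_image('scene');np.save('/tmp/s7.npy',i,allow_pickle=True);P=cloud(i)*1000;C=np.array([499.6,-270.6]);q=P[...,:2]-C
j=ctrl.get_image('top')
a=i['color'][80:220,90:250];b=j['color'][185:305,340:500]
cv2.imwrite('pics/s7c.png',np.hstack([cv2.resize(a,(400,350)),cv2.resize(b,(400,350))])[:,:,::-1])
E
```

```text
time: 13.32
position: [0.5759, -0.2526, 0.1787]
tool_rot: [-3.128, 0.225, 0.008]
ft_force: [0.5, -0.6, -2.0]
grip_width: 0.641
t 13.325 p [ 0.5759 -0.2526  0.1787] w 0.641 F [ 0.5 -0.6 -2. ] T [ 0.04 -0.01 -0.01]
q [ 0.757  0.343 -0.48   1.546  0.158  1.298 -1.457]
[[ 0.99  -0.143 -0.005]
 [-0.143 -0.99   0.006]
 [-0.005 -0.005 -1.   ]]
```

View pics/s7c.png

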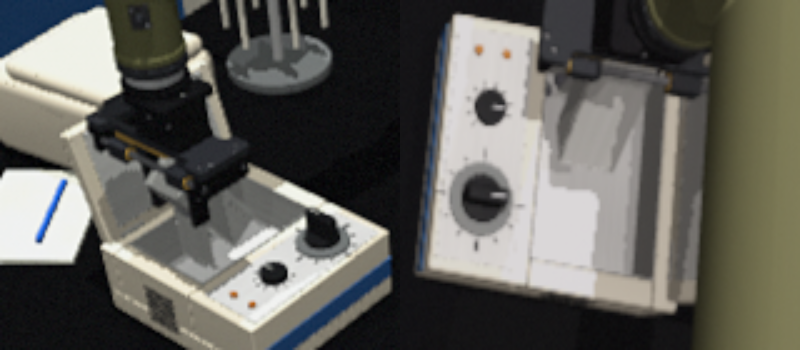

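The tin's underside now shows from above at right (600,120), so it is well past level in the chamber. I'll jiggle it a little, raise it straight up, and look for the balls by depth.

```bash
python3 -m inch '[[-1,8,0,0,0],[-1,-8,0,0,0],[-1,8,0,0,0],[-1,-8,0,-10,0],[-1,0,0,-15,0]]' >/dev/null; python3 -m inch '[[-1,0,0,-30,0],[-1,0,0,-30,0],[-1,0,0,0,0],[-1,0,0,0,0]]'
cat >> h.py <<'E'
CH=np.array([499.6,-270.6])
def chv(i):
    P=cloud(i)*1000;q=P[...,:2]-CH;return q@SX,q@SY,P[...,2]
def balls(i):
    x,y,z=chv(i);f=(abs(x)<62)&(abs(y)<92)
    fl=f&(z>36)&(z<46);m=(f&(z>48)&(z<64)).astype(np.uint8)
    n,l,s,c=cv2.connectedComponentsWithStats(m)
    print('floor px',fl.sum(),np.median(z[fl]) if fl.any() else 0)
    for k in range(1,n):
        if s[k,4]>2:print('blob',s[k],c[k].round(),'ch',np.median(x[l==k]).round(),np.median(y[l==k]).round(),z[l==k].max().round(1))
E
python3 - <<'E'
from h import *
st()
for n in('top','scene'):
    i=ctrl.get_image(n);np.save('/tmp/b_%s.npy'%n,i,allow_pickle=True);print(n);balls(i)
x,y,z=chv(i);m=(z>130)&(abs(x)<62)&(abs(y)<110)
for a in range(130,290,12):
    k=m&(z>a)&(z<a+12)
    if k.sum()>5:print(a,k.sum(),'x',np.percentile(x[k],[3,50,97]).round(),'y',np.percentile(y[k],[3,50,97]).round())
E
```

```text
time: 14.55
position: [0.5768, -0.2531, 0.2696]
tool_rot: [-3.129, 0.225, 0.004]
ft_force: [-0.6, 1.6, -2.9]
grip_width: 0.641
t 14.55 p [ 0.5768 -0.2531  0.2696] w 0.641 F [-0.6  1.6 -2.9] T [ 0.03 -0.01  0.01]
q [ 0.757  0.3   -0.486  1.416  0.136  1.463 -1.44 ]
[[ 0.99  -0.143 -0.002]
 [-0.143 -0.99   0.004]
 [-0.003 -0.004 -1.   ]]
top
floor px 1813 42.087024661278086
blob [402 210   5   5  22] [404. 212.] ch -41.0 86.0 57.5
blob [406 211  10  11  53] [411. 216.] ch -20.0 76.0 59.5
blob [399 213   2   5   9] [399. 215.] ch -54.0 76.0 59.5
blob [434 238   6  41  80] [436. 258.] ch 59.0 -29.0 63.3
scene
floor px 492 41.05507439308295
blob [152 162  35  23 123] [170. 173.] ch 58.0 -18.0 63.7
blob [199 170   4   1   4] [200. 170.] ch -6.0 -91.0 57.1
178 8 x [-41. -30. -21.] y [61. 63. 66.]
190 38 x [-57. -27.  -4.] y [62. 64. 68.]
202 71 x [-60. -30.  -4.] y [22. 63. 67.]
214 75 x [-60. -50.  -4.] y [ 5. 63. 68.]
226 94 x [-60. -55.  -7.] y [-4. 42. 67.]
238 104 x [-61. -55.  -6.] y [ 3. 46. 68.]
250 83 x [-60. -56.  -6.] y [11. 52. 68.]
262 65 x [-60. -56.   2.] y [18. 46. 85.]
274 66 x [-60. -55.   8.] y [27. 54. 86.]
286 52 x [-60. -54.   5.] y [31. 82. 88.]
```

The flap hangs open: there is a vertical surface at y≈64 between z 0.18 and 0.25. There are ball-like blobs near the far wall in the top view, so one close crop to count them.

Run:
```python
from h import *
i=np.load('/tmp/b_top.npy',allow_pickle=True).item();j=np.load('/tmp/b_scene.npy',allow_pickle=True).item()
a=cv2.resize(i['color'][190:295,385:455],(400,600),interpolation=cv2.INTER_CUBIC)
b=cv2.resize(j['color'][90:210,110:190],(400,600),interpolation=cv2.INTER_CUBIC)
cv2.imwrite('pics/b8.png',np.hstack([a,b])[:,:,::-1])
```

```text
(no output)
```

View pics/b8.png

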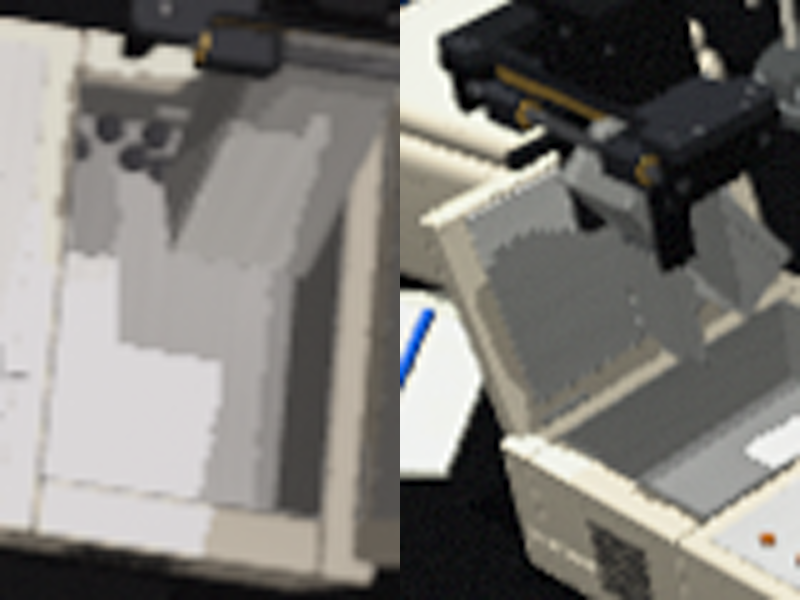

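The left half shows five dark balls in the chamber's far corner, at (85,150), (110,128), (133,158), (155,133) and (157,165). On the right the flap hangs open under the tin. All five are out.

To bring the tin back below 90° I'll push its underside against the chamber's near rim in a light grip.

```bash
python3 -m inch '[[-1,-10,0,10,0],[-1,-15,0,25,0],[-1,-15,0,25,0],[-1,-10,0,25,0],[-1,-10,0,20,0]]' 5; python3 -c "
from h import *
s,M=st();q=s['position'][:2]*1000-CH;print('ch',q@SX,q@SY)
"
```

```text
time: 15.28
position: [0.5137, -0.2423, 0.1569]
tool_rot: [-3.126, 0.223, 0.012]
ft_force: [0.7, -0.3, -1.9]
grip_width: 0.644
t 15.275 p [ 0.5137 -0.2423  0.1569] w 0.644 F [ 0.7 -0.3 -1.9] T [-0.03  0.01  0.03]
q [ 0.819  0.231 -0.481  1.722  0.107  1.225 -1.402]
[[ 0.99  -0.142 -0.007]
 [-0.142 -0.99   0.008]
 [-0.008 -0.007 -1.   ]]
ch -30.032051152713517 9.948260571015009
```

```bash
python3 -m inch '[[-1,-15,0,0,0],[-1,-15,0,0,0],[-1,-15,0,0,0],[-1,-12,0,0,0],[-1,-12,0,0,0]]' 5;python3 -m inch '[[-1,-12,0,0,0],[-1,-12,0,0,0],[-1,-12,0,0,0],[-1,-8,0,0,0],[-1,0,0,0,0]]'; python3 -c "
from h import *
s,M=st();q=s['position'][:2]*1000-CH;print('ch',q@SX,q@SY)
"
```

```text
time: 15.9
position: [0.4449, -0.2313, 0.1556]
tool_rot: [-3.125, 0.22, 0.005]
ft_force: [3.7, -0.1, 5.3]
grip_width: 0.64
time: 16.52
position: [0.3955, -0.2243, 0.1555]
tool_rot: [-3.124, 0.223, 0.012]
ft_force: [0.8, 0.5, 5.6]
grip_width: 0.644
t 16.525 p [ 0.3955 -0.2243  0.1555] w 0.644 F [0.8 0.5 5.6] T [ 0.16 -0.02  0.02]
q [ 0.923 -0.025 -0.451  1.979 -0.018  1.196 -1.234]
[[ 0.99  -0.142 -0.007]
 [-0.142 -0.99   0.01 ]
 [-0.008 -0.009 -1.   ]]
ch -30.92372483233034 -109.69147182484585
```

```bash
python3 -m inch '[[-1,0,0,-20,0],[-1,10,0,-30,0],[-1,10,0,-40,0],[-1,10,0,-40,0],[-1,0,0,-10,0]]' 20
python3 - <<'E'
from h import *
s,M=st();q=s['position'][:2]*1000-CH;print('ch',q@SX,q@SY)
i=ctrl.get_image('scene');np.save('/tmp/s9.npy',i,allow_pickle=True)
x,y,z=chv(i);m=(abs(x+31)<27)&(y<80)&(y>-140)
for a in range(150,330,12):
    k=m&(z>a)&(z<a+12)
    if k.sum()>5:print(a,k.sum(),'x',np.percentile(x[k],[3,50,97]).round(),'y',np.percentile(y[k],[3,50,97]).round())
balls(ctrl.get_image('top'))
E
```

```text
time: 17.15
position: [0.4197, -0.2284, 0.2889]
tool_rot: [-3.113, 0.225, 0.048]
ft_force: [-0.5, 1.1, -2.2]
grip_width: 0.643
t 17.15 p [ 0.4197 -0.2284  0.2889] w 0.643 F [-0.5  1.1 -2.2] T [-0.   -0.02  0.04]
q [ 0.915 -0.028 -0.453  1.713 -0.019  1.49  -1.251]
[[ 0.989 -0.144 -0.029]
 [-0.143 -0.989  0.023]
 [-0.032 -0.018 -0.999]]
ch -30.387022298193244 -85.18591996573939
234 13 x [-58. -39. -24.] y [-85. -41. -38.]
246 58 x [-57. -34.  -6.] y [-79. -41. -36.]
258 56 x [-58. -37. -10.] y [-82. -43. -39.]
270 65 x [-58. -39.  -7.] y [-84. -46. -41.]
282 64 x [-58. -36.  -7.] y [-68. -48. -43.]
294 61 x [-58. -33.  -6.] y [-75. -51. -45.]
306 71 x [-57. -38.  -9.] y [-69. -54. -50.]
318 59 x [-58. -36.  -8.] y [-67. -58. -53.]
floor px 1111 42.11659125853671
blob [402 210   5   5  21] [404. 212.] ch -41.0 85.0 59.2
blob [406 211  11  11  64] [412. 216.] ch -19.0 75.0 59.0
blob [399 213   2   4   8] [400. 214.] ch -53.0 76.0 56.7
blob [438 216   3  17  31] [439. 224.] ch 59.0 65.0 63.8
blob [434 274   3   5  10] [435. 276.] ch 60.0 -79.0 60.7
```

Run:
```python
from h import *
i=np.load('/tmp/s9.npy',allow_pickle=True).item()
x,y,z=chv(i);c=i['color'].min(-1)
m=(abs(x+31)<32)&(y<40)&(y>-140)
for a in range(180,390,10):
    k=m&(z>a)&(z<a+10)
    if k.sum()>5:print(a,k.sum(),'bright',(k&(c>70)).sum(),'c',np.median(c[k]),'y',np.percentile(y[k],[3,25,50,75,97]).round(), 'v',np.nonzero(k)[0].min(),np.nonzero(k)[0].max(),'x bright',np.percentile(x[k&(c>70)],[3,97]).round() if (k&(c>70)).any() else '')
```

```text
240 52 bright 43 c 90.0 y [-86. -72. -43. -39. -36.] v 124 131 x bright [-62. -22.]
250 79 bright 76 c 120.0 y [-87. -63. -43. -41. -38.] v 121 129 x bright [-62.  -8.]
260 74 bright 74 c 124.0 y [-89. -64. -46. -42. -39.] v 118 127 x bright [-62. -12.]
270 85 bright 85 c 121.0 y [-88. -65. -46. -45. -41.] v 115 124 x bright [-61.  -8.]
280 72 bright 72 c 123.5 y [-84. -56. -48. -46. -43.] v 112 120 x bright [-61.  -8.]
290 63 bright 61 c 104.0 y [-74. -58. -50. -48. -46.] v 109 117 x bright [-62.  -6.]
300 72 bright 68 c 104.0 y [-74. -56. -52. -50. -48.] v 105 114 x bright [-61.  -5.]
310 68 bright 55 c 86.0 y [-73. -59. -57. -53. -50.] v 102 110 x bright [-60.  -8.]
320 63 bright 59 c 103.0 y [-74. -61. -58. -57. -54.] v 98 106 x bright [-60.  -7.]
330 61 bright 59 c 102.0 y [-73. -63. -60. -59. -55.] v 95 104 x bright [-60.  -8.]
340 44 bright 44 c 104.0 y [-66. -62. -61. -60. -58.] v 91 99 x bright [-57.  -4.]
350 22 bright 22 c 105.0 y [-65. -64. -63. -62. -60.] v 89 94 x bright [-39.  -6.]
360 25 bright 20 c 82.0 y [-69. -68. -66. -51. -49.] v 84 91 x bright [-49.  -5.]
370 66 bright 31 c 67.5 y [-77. -67. -53. -49. -44.] v 83 91 x bright [-47.  -8.]
380 29 bright 7 c 44.0 y [-59. -57. -57. -55. -45.] v 79 87 x bright [-53. -17.]
```

The tin is at about 77° tilt but has slid up in the grip, which is now near its middle. I'll repeat against the near rim, keeping off the floor, to turn it further towards upright and slide it back out.

```bash
python3 -m inch '[[-1,13,0,20,0],[-1,12,0,30,0],[-1,0,0,35,0],[-1,0,0,35,0],[-1,0,0,20,0]]' 5; python3 -c "
from h import *
s,M=st();q=s['position'][:2]*1000-CH;print('ch',q@SX,q@SY)
"
```

```text
time: 17.88
position: [0.4297, -0.2258, 0.132]
tool_rot: [-3.105, 0.228, 0.077]
ft_force: [0.4, -0.7, -1.3]
grip_width: 0.644
t 17.875 p [ 0.4297 -0.2258  0.132 ] w 0.644 F [ 0.4 -0.7 -1.3] T [-0.02  0.    0.01]
q [ 0.887  0.11  -0.476  1.903  0.044  1.197 -1.322]
[[ 0.988 -0.146 -0.048]
 [-0.145 -0.989  0.031]
 [-0.052 -0.023 -0.998]]
ch -34.34861205572252 -75.56402639606488
```

```bash
python3 -m inch '[[-1,-12,0,-4,0],[-1,-12,0,-4,0],[-1,-10,0,0,0],[-1,-10,0,0,0],[-1,-8,0,0,0]]' 5
python3 - <<'E'
from h import *
s,M=st();q=s['position'][:2]*1000-CH;print('ch',q@SX,q@SY)
i=ctrl.get_image('scene');np.save('/tmp/s9.npy',i,allow_pickle=True)
x,y,z=chv(i);c=i['color'].min(-1)
m=(x>-60)&(x<-5)&(y<40)&(y>-200)
for a in range(100,270,8):
    k=m&(z>a)&(z<a+8)&(c>70)&(y>-150)&(y<-20)
    if k.sum()>5:print(a,k.sum(),'y',np.percentile(y[k],[3,25,50,75,97]).round())
E
```

```text
time: 18.5
position: [0.3741, -0.2174, 0.1425]
tool_rot: [-3.105, 0.227, 0.079]
ft_force: [1.6, -0.5, -2.0]
grip_width: 0.646
t 18.5 p [ 0.3741 -0.2174  0.1425] w 0.646 F [ 1.6 -0.5 -2. ] T [-0.08 -0.45 -0.03]
q [ 0.933 -0.022 -0.454  2.006 -0.016  1.214 -1.231]
[[ 0.988 -0.146 -0.048]
 [-0.145 -0.989  0.031]
 [-0.053 -0.024 -0.998]]
ch -34.735725980667695 -131.8453218256253
124 37 y [-64. -57. -54. -52. -48.]
132 43 y [-100.  -64.  -59.  -57.  -54.]
140 52 y [-99. -69. -67. -63. -57.]
148 46 y [-102.  -76.  -73.  -71.  -65.]
156 44 y [-88. -82. -80. -76. -72.]
164 46 y [-114.  -90.  -86.  -84.  -77.]
172 51 y [-102.  -98.  -93.  -90.  -85.]
180 49 y [-111. -106. -103. -100.  -94.]
188 46 y [-116. -113. -109. -108. -104.]
196 14 y [-117. -116. -114. -114. -107.]
204 17 y [-131. -128. -126. -124. -121.]
212 7 y [-130. -128. -127. -124. -121.]
220 7 y [-120.  -96.  -93.  -92.  -91.]
```

The tin's tilt is now about 49°, with its nose ahead. I'll carry it back to the tray.

```bash
python3 -m inch '[[-1,0,0,-20,0],[-1,5,0,-40,-0.18],[-1,0,0,-45,-0.18],[-1,0,0,-45,-0.18],[-1,0,0,0,-0.18]]' 20 >/dev/null; python3 -m inch '[[-1,0,0,0,-0.18],[-1,0,0,0,-0.18],[-1,0,0,0,-0.18],[-1,0,0,0,0]]' >/dev/null; python3 -c "
from h import *
go(538,191,280,-25.5)"
```

```text
t 19.675 p [ 0.3786 -0.2219  0.2953] w 0.643 F [-0.2 -0.1 -2.1] T [-0.1  -0.1  -0.02]
q [ 0.89  -0.09  -0.388  1.757 -0.034  1.541  0.087]
[[ 0.409  0.91  -0.064]
 [ 0.913 -0.407  0.035]
 [ 0.006 -0.072 -0.997]]
twist 0.025
shift before twist [441.9 -21.8  19.6]  after twist [441.2 -32.7  19.6]
```

```bash
python3 -m inch '[[-1,40,-3,0,0.025],[-1,55,-4,0,0],[-1,55,-4,0,0],[-1,55,-4,0,0],[-1,55,-4,0,0]]' >/dev/null; python3 -m inch '[[-1,55,-4,0,0],[-1,50,-4,0,0],[-1,35,-2,0,0],[-1,0,0,0,0]]' >/dev/null; python3 -c "
from h import *
go(538,191,130,-25.5)"
```

```text
t 20.8 p [0.5314 0.1572 0.2966] w 0.642 F [-0.4 -0.5 -1.9] T [-0.11 -0.17 -0.03]
q [ 0.422  0.22  -0.845  1.503  0.104  1.542 -0.911]
[[ 0.47   0.88  -0.07 ]
 [ 0.882 -0.469  0.034]
 [-0.002 -0.078 -0.997]]
twist -0.045
shift before twist [ 33.3   2.8 166.8]  after twist [ 33.2   4.3 166.8]
```

```bash
python3 -m inch '[[-1,17,2,30,-0.045],[-1,16,2,40,0],[-1,0,1,45,0],[-1,0,1,40,0],[-1,0,0,30,0]]' >/dev/null; python3 -m inch '[[-1,0,0,10,0],[-1,0,0,0,0]]'
python3 - <<'E'
from h import *
go(538,191,60,-25.5)
i=ctrl.get_image('scene')
P=cloud(i)*1000;c=i['color'].min(-1);T=np.array([549,211]);q=P[...,:2]-T;f=np.array([.43,.903]);x=q@f;y=q@np.array([-.903,.43]);z=P[...,2]
for a in range(-90,110,10):
    k=(x>a)&(x<a+10)&(abs(y)<26)&(z>10)&(c>60)
    if k.sum()>5:print(a,k.sum(),np.percentile(z[k],[3,25,50,75,97]).round())
E
```

```text
time: 21.68
position: [0.539, 0.1785, 0.0962]
tool_rot: [-2.629, -1.61, 0.073]
ft_force: [0.3, -0.9, -0.7]
grip_width: 0.641
t 21.675 p [0.539  0.1785 0.0962] w 0.641 F [ 0.3 -0.9 -0.7] T [-0.04 -0.17  0.03]
q [ 0.328  0.402 -0.806  1.733  0.252  1.189 -1.019]
[[ 0.454  0.888 -0.071]
 [ 0.891 -0.454  0.024]
 [-0.01  -0.074 -0.997]]
twist -0.028
shift before twist [11.  -3.8 36.5]  after twist [11.1 -3.5 36.5]
-90 90 [525. 534. 537. 539. 542.]
-80 88 [522. 530. 532. 534. 538.]
-70 84 [520. 525. 528. 529. 532.]
-60 81 [518. 521. 523. 525. 528.]
-50 63 [468. 517. 520. 521. 523.]
-40 71 [159. 165. 516. 519. 524.]
-30 83 [147. 160. 503. 516. 522.]
-20 123 [138. 146. 151. 505. 516.]
-10 150 [132. 138. 177. 307. 512.]
0 133 [122. 128. 134. 498. 507.]
10 130 [111. 117. 123. 493. 502.]
20 105 [ 99. 105. 110. 114. 491.]
30 87 [ 87.  95.  97. 102. 107.]
40 66 [82. 86. 89. 92. 97.]
50 6 [84. 84. 85. 85. 86.]
```

Lip is about 85 mm up at 50° tilt. I'll lower until the nose touches, then lay the tin down in a light grip.

```bash
python3 -m inch '[[-1,10,-2,20,-0.028],[-1,8,-2,20,0],[-1,0,0,10,0],[-1,0,0,8,0],[-1,-5,0,8,0]]' 4; python3 -m inch '[[-1,-6,0,8,0],[-1,-6,0,6,0],[-1,-6,0,4,0],[-1,0,0,0,0]]';  python3 - <<'E'
from h import *
go(538,191,14,-25.5)
i=ctrl.get_image('scene')
P=cloud(i)*1000;c=i['color'].min(-1);T=np.array([549,211]);q=P[...,:2]-T;f=np.array([.43,.903]);x=q@f;y=q@np.array([-.903,.43]);z=P[...,2]
for a in range(-60,110,10):
    k=(x>a)&(x<a+10)&(abs(y)<22)&(z>10)&(z<150)&(c>60)
    if k.sum()>5:print(a,k.sum(),np.percentile(z[k],[3,25,50,75,97]).round())
E
```

```text
time: 22.35
position: [0.5403, 0.1951, 0.0312]
tool_rot: [-2.609, -1.65, 0.063]
ft_force: [-2.4, -4.4, 9.9]
grip_width: 0.648
time: 22.85
position: [0.5324, 0.1785, 0.0139]
tool_rot: [-2.611, -1.649, 0.059]
ft_force: [-0.0, -0.3, -0.0]
grip_width: 0.644
t 22.85 p [0.5324 0.1785 0.0139] w 0.644 F [-0.  -0.3 -0. ] T [-0.16 -0.14  0.02]
q [ 0.294  0.486 -0.771  1.819  0.332  1.034 -1.049]
[[ 0.429  0.901 -0.061]
 [ 0.903 -0.429  0.024]
 [-0.004 -0.065 -0.998]]
twist 0.001
shift before twist [13.6 -0.3 -0.1]  after twist [13.6 -0.3 -0.1]
-60 7 [89. 89. 90. 91. 93.]
-40 6 [81. 81. 82. 83. 83.]
-30 30 [78. 81. 83. 84. 88.]
-20 45 [ 72.  75.  77.  78. 110.]
-10 88 [ 68.  73.  77.  99. 103.]
0 52 [66. 70. 72. 74. 77.]
10 56 [64. 66. 69. 71. 74.]
20 60 [58. 62. 64. 66. 69.]
30 56 [55. 58. 60. 61. 65.]
40 71 [13. 51. 55. 58. 62.]
50 66 [30. 49. 51. 53. 57.]
60 31 [44. 46. 49. 50. 52.]
```

Nose is down on the tray and the tin is 22° from flat. I'll open now and let the rear settle the last bit.

```bash
python3 -m inch '[[0.7,0,0,0,0],[0.7,0,0,0,0],[0.7,0,0,0,0],[0.7,0,0,0,0]]'
cat >> h.py <<'E'
def tin(i):
    P=cloud(i)*1000;T=np.array([549,211]);q=P[...,:2]-T;f=np.array([.43,.903]);x=q@f;y=q@np.array([-.903,.43]);z=P[...,2];c=i['color'].min(-1)
    for a in range(-100,110,10):
        k=(x>a)&(x<a+10)&(abs(y)<22)&(z>25)&(z<150)&(c>60)
        if k.sum()>5:print(a,k.sum(),np.percentile(z[k],[3,25,50,75,97]).round())
E
python3 - <<'E'
from h import *
st();tin(ctrl.get_image('scene'))
E
```

```text
time: 23.4
position: [0.5328, 0.1794, 0.0141]
tool_rot: [-2.61, -1.65, 0.058]
ft_force: [0.2, 0.1, 0.3]
grip_width: 0.845
t 23.4 p [0.5328 0.1794 0.0141] w 0.845 F [0.2 0.1 0.3] T [-0.02 -0.14 -0.01]
q [ 0.293  0.486 -0.771  1.818  0.332  1.033 -1.049]
[[ 0.429  0.901 -0.06 ]
 [ 0.903 -0.428  0.025]
 [-0.003 -0.065 -0.998]]
-90 12 [45. 47. 50. 51. 52.]
-60 24 [47. 49. 50. 51. 53.]
-40 28 [47. 48. 50. 50. 52.]
-30 31 [47. 49. 51. 52. 53.]
-20 47 [ 49.  51.  53.  55. 109.]
-10 81 [ 49.  52.  95. 101. 113.]
0 41 [47. 51. 52. 54. 91.]
10 44 [47. 51. 53. 53. 55.]
20 42 [47. 50. 51. 53. 55.]
30 36 [48. 50. 51. 54. 55.]
40 99 [26. 32. 42. 52. 54.]
50 10 [51. 52. 54. 55. 56.]
```

The tin lies flat, top at 50-52 mm along its whole length. I'll open fully, retreat upwards, and verify.

```bash
python3 -m inch '[[1,0,0,0,0],[1,0,0,-15,0],[1,0,0,-30,0],[1,0,0,-45,0],[1,0,0,-55,0]]' >/dev/null; python3 -m inch '[[1,0,0,-55,0],[1,-40,0,-55,0],[1,-50,0,-20,0.15],[1,-50,0,0,0.15],[0,-20,0,0,0]]' >/dev/null
python3 - <<'E'
from h import *
st();b=ctrl.get_image('top');np.save('/tmp/t10.npy',b,allow_pickle=True)
P=cloud(b);z=P[...,2];C=b['color'];V,U=np.mgrid[:420,:560]
roi=(U>200)&(U<292)&(V>195)&(V<268)
m=cv2.morphologyEx((roi&(z>.04)&(z<.06)).astype(np.uint8),cv2.MORPH_OPEN,np.ones((3,3)))
c=max(cv2.findContours(m,0,2)[0],key=cv2.contourArea).reshape(-1,2);w=P[c[:,1],c[:,0]]
r=cv2.minAreaRect(np.float32(w[:,:2]*1000));print(r)
k=m>0;A=np.c_[P[k][:,:2],np.ones(k.sum())];s=np.linalg.lstsq(A,z[k],rcond=None)[0];print('plane slope',s.round(4),'z',np.percentile(z[k],[2,50,98]).round(4))
bk=roi&False
q=P[...,:2]*1000-S0;sx=q@SX;sy=q@SY
for a in range(130,300,20):
    print(a,[ (int(1000*np.percentile(z[(sx>a)&(sx<a+20)&(sy>y0)&(sy<y0+40)&(z<.5)],95)) if ((sx>a)&(sx<a+20)&(sy>y0)&(sy<y0+40)&(z<.5)).sum()>3 else None) for y0 in range(-140,200,40)])
k=(z>.235)&(z<.30)&(sx>100)&(sx<200)&(abs(sy)<120);print('edge',np.percentile(sx[k],[1,50,99]).round(),np.percentile(z[k],[50,99]).round(3))
balls(b)
E
```

```text
t 24.7 p [0.4702 0.0389 0.3008] w 0.949 F [ 0.4  0.8 -0.1] T [-0.06 -0.09  0.03]
q [ 0.665 -0.03  -0.754  1.687 -0.051  1.526 -0.829]
[[ 0.678  0.734 -0.052]
 [ 0.735 -0.677  0.026]
 [-0.016 -0.055 -0.998]]
((544.5186157226562, 194.17030334472656), (137.2274932861328, 57.3258056640625), 66.30535125732422)
plane slope [0.0234 0.0205 0.0354] z [0.0459 0.0522 0.0576]
130 [220, 233, 233, 235, 235, 233, 227, 5, 4]
150 [248, 249, 258, 258, 258, 249, 249, 5, 6]
170 [5, 244, 256, 259, 257, 245, 245, 5, 4]
190 [5, 3, None, None, None, None, None, 5, 4]
210 [5, 4, None, None, None, None, None, 5, 6]
230 [5, 4, None, None, None, None, None, 5, 6]
250 [5, 4, None, None, None, None, None, None, 6]
270 [6, 6, 4, 4, None, None, 10, 5, 6]
290 [131, 143, 125, 10, 13, 12, 12, 6, 76]
edge [148. 159. 173.] [0.246 0.26 ]
floor px 2274 42.12936295294529
blob [402 210   5   5  19] [404. 212.] ch -42.0 86.0 62.2
blob [406 211  11  11  66] [412. 217.] ch -18.0 75.0 60.6
blob [399 213   2   6  11] [400. 215.] ch -51.0 73.0 60.6
blob [434 216   8  63 119] [437. 247.] ch 59.0 -2.0 64.0
```

Top view: the tin is at (544,194), 137 x 57 mm and level with its top at 0.052. The balls are still in their corner, and behind the lid the bench is free to ster x≈290. Next, go over the lid to behind it with the fingers shut.

```bash
python3 -m inch '[[-1,0,0,-15,-0.15],[-1,0,0,-15,-0.15],[-1,0,0,-5,-0.15],[-1,0,0,0,-0.15]]' >/dev/null; python3 -c "
from h import *
go(535,-455,330,-8.2)"
```

```text
t 25.25 p [0.4711 0.0396 0.3408] w 0.473 F [ 0.3  0.3 -0.2] T [-0.05 -0.11  0.  ]
q [ 0.652 -0.038 -0.739  1.615 -0.052  1.6   -0.209]
[[ 0.123  0.991 -0.047]
 [ 0.992 -0.122  0.022]
 [ 0.016 -0.049 -0.999]]
twist 0.02
shift before twist [-483.1  124.5   -3.1]  after twist [-480.4  134.2   -3.1]
```

```bash
python3 -m inch '[[-1,-40,10,0,0.02],[-1,-57,16,0,0],[-1,-57,16,0,0],[-1,-57,16,0,0],[-1,-57,16,0,0]]' >/dev/null; python3 -m inch '[[-1,-57,16,0,0],[-1,-57,16,0,0],[-1,-57,14,0,0],[-1,-30,10,0,0],[-1,0,0,0,0]]' >/dev/null; python3 -c "
from h import *
go(535,-450,205,-8.2)"
```

```text
t 26.5 p [ 0.548  -0.446   0.3345] w 0.009 F [ 0.3  0.8 -1.1] T [ 0.03 -0.12  0.01]
q [ 0.903  0.496 -0.435  1.027  0.202  1.696  0.411]
[[ 0.122  0.992 -0.034]
 [ 0.992 -0.122  0.02 ]
 [ 0.016 -0.036 -0.999]]
twist 0.021
shift before twist [ -7.6  -7.7 129.7]  after twist [ -7.8  -7.5 129.7]
```

```bash
python3 -m inch '[[-1,-4,-4,40,0.02],[-1,-4,-4,40,0],[-1,0,0,30,0],[-1,0,0,13,0],[-1,0,0,0,0]]' 20 >/dev/null; python3 -m inch '[[-1,20,0,0,0],[-1,20,0,0,0],[-1,18,0,0,0],[-1,18,0,0,0]]'
cat >> h.py <<'E'
def ster():
    s,M=st();q=s['position'][:2]*1000-S0;print('ster',(q@SX).round(1),(q@SY).round(1),(s['position'][2]*1000).round(1))
def lid(i):
    P=cloud(i)*1000;q=P[...,:2]-S0;sx=q@SX;sy=q@SY;z=P[...,2]
    for a in range(-60,190,15):
        k=(sx>a)&(sx<a+15)&(sy<-20)&(sy>-100)&(z>95)&(z<280)
        if k.sum()>5:print('lid',a,np.percentile(z[k],[5,50,95]).round())
E
python3 - <<'E'
from h import *
ster()
E
```

```text
time: 27.62
position: [0.5523, -0.3673, 0.2219]
tool_rot: [-2.353, -2.051, 0.011]
ft_force: [-0.6, -4.4, 1.9]
grip_width: 0.008
t 27.625 p [ 0.5523 -0.3673  0.2219] w 0.008 F [-0.6 -4.4  1.9] T [-0.92  0.12  0.04]
q [ 0.891  0.403 -0.467  1.381  0.179  1.42   0.289]
[[ 0.137  0.99  -0.018]
 [ 0.991 -0.136  0.01 ]
 [ 0.007 -0.02  -1.   ]]
ster 133.3 66.0 221.9
```

```bash
python3 -m inch '[[-1,20,0,5,0],[-1,20,0,5,0],[-1,14,0,8,0],[-1,14,0,8,0]]'; python3 -c "
from h import *
ster()"; python3 -m inch '[[-1,11,0,10,0],[-1,11,0,10,0],[-1,9,0,13,0],[-1,8,0,13,0]]'; python3 -c "
from h import *
ster()"
```

```text
time: 28.12
position: [0.563, -0.2923, 0.1957]
tool_rot: [-2.351, -2.055, 0.008]
ft_force: [0.5, -3.0, 1.4]
grip_width: 0.009
t 28.125 p [ 0.563  -0.2923  0.1957] w 0.009 F [ 0.5 -3.   1.4] T [-0.75 -0.11  0.  ]
q [ 0.831  0.357 -0.5    1.497  0.168  1.35   0.183]
[[ 0.134  0.991 -0.016]
 [ 0.991 -0.134  0.011]
 [ 0.009 -0.017 -1.   ]]
ster 57.5 65.9 195.7
time: 28.62
position: [0.5672, -0.2491, 0.1453]
tool_rot: [-2.348, -2.054, 0.007]
ft_force: [-0.3, -1.3, 1.6]
grip_width: 0.004
t 28.625 p [ 0.5672 -0.2491  0.1453] w 0.004 F [-0.3 -1.3  1.6] T [-0.37 -0.08  0.02]
q [ 0.788  0.365 -0.515  1.594  0.179  1.253  0.108]
[[ 0.133  0.991 -0.018]
 [ 0.991 -0.133  0.013]
 [ 0.011 -0.02  -1.   ]]
ster 14.2 63.9 145.3
```

Contact persists. I'll press the lid down to the stop in small steps.

```bash
python3 -m inch '[[-1,2,0,10,0],[-1,1,0,8,0],[-1,0,0,6,0],[-1,0,0,5,0]]'; python3 -m inch '[[-1,0,0,5,0],[-1,0,0,4,0],[-1,0,0,4,0]]'; python3 -c "
from h import *
ster()"
```

```text
time: 29.12
position: [0.5679, -0.2435, 0.1263]
tool_rot: [-2.348, -2.055, 0.009]
ft_force: [-9.8, 3.0, 24.0]
grip_width: 0.004
time: 29.5
position: [0.5679, -0.2434, 0.1263]
tool_rot: [-2.353, -2.057, 0.013]
ft_force: [-7.0, 2.9, 20.4]
grip_width: 0.002
t 29.5 p [ 0.5679 -0.2434  0.1263] w 0.002 F [-7.   2.9 20.4] T [0.58 1.61 0.01]
q [ 0.777  0.375 -0.515  1.622  0.192  1.214  0.088]
[[ 0.134  0.991 -0.017]
 [ 0.991 -0.134  0.007]
 [ 0.005 -0.018 -1.   ]]
ster 8.4 63.8 126.3
```

The lid is down: tip at 0.126 = 0.105 + 0.021 with 20 N against the stop. I'll lift and refine the knob position from the earlier top image.

```bash
python3 -m inch '[[-1,0,0,-30,0],[-1,0,0,-50,0],[0,0,0,-10,0],[0,0,0,0,0]]' >/dev/null
python3 - <<'E'
from h import *
b=np.load('/tmp/t10.npy',allow_pickle=True).item();P=cloud(b)*1000;z=P[...,2];q=P[...,:2]-S0;sx=q@SX;sy=q@SY
k=(z>138)&(z<156)&(abs(sx+91)<35)&(abs(sy+56)<35);print(k.sum(),np.percentile(sx[k],[2,50,98]).round(1),np.percentile(sy[k],[2,50,98]).round(1),np.median(z[k]))
k2=k.astype(np.uint8);c=max(cv2.findContours(k2,0,2)[0],key=cv2.contourArea).reshape(-1,2)
print(cv2.minAreaRect(np.float32(P[c[:,1],c[:,0],:2])))
i=ctrl.get_image('top');lid(i)
k=(z>109)&(z<135)&(abs(sx+91)<40)&(abs(sy+56)<40);print('skirt',np.percentile(sx[k],[2,98]).round(),np.percentile(sy[k],[2,98]).round())
go(463,-128,175,-8.2)
E
```

```text
30 [-75.6 -68.9 -63.3] [-57.1 -50.7 -43.6] 149.4972230512015
((466.1705322265625, -149.7557830810547), (13.002754211425781, 11.877019882202148), 0.9539019465446472)
lid -60 [104. 108. 114.]
lid -45 [103. 108. 126.]
lid -30 [106. 125. 131.]
lid -15 [124. 128. 131.]
lid 0 [124. 128. 132.]
lid 15 [125. 128. 132.]
lid 30 [125. 128. 132.]
lid 45 [125. 128. 132.]
lid 60 [125. 128. 132.]
lid 75 [125. 128. 132.]
lid 90 [124. 127. 131.]
lid 105 [124. 127. 131.]
lid 120 [123. 126. 129.]
skirt [-73. -52.] [-84. -20.]
t 30.05 p [ 0.5674 -0.2438  0.216 ] w 0.195 F [ 0.  -0.2  0.1] T [-0.02 -0.06 -0.03]
q [ 0.785  0.317 -0.525  1.508  0.156  1.383  0.113]
[[ 0.135  0.991 -0.022]
 [ 0.991 -0.135  0.01 ]
 [ 0.007 -0.023 -1.   ]]
twist 0.008
shift before twist [ 100.4 -118.1   44.5]  after twist [  99.4 -118.9   44.5]
```

The lid reads level at 126-128 mm along its depth, so it is shut. The knob was partly hidden in that image, so I'll use the first one and a fresh one.

Run:
```python
from h import *
for b in (np.load('/tmp/top.npy',allow_pickle=True).item(),ctrl.get_image('top'),ctrl.get_image('scene')):
    P=cloud(b)*1000;z=P[...,2];q=P[...,:2]-S0;sx=q@SX;sy=q@SY
    k=(z>138)&(z<156)&(abs(sx+91)<40)&(abs(sy+56)<40);print(k.sum())
    if k.sum()<5: continue
    print(np.percentile(sx[k],[2,50,98]).round(1),np.percentile(sy[k],[2,50,98]).round(1),np.median(z[k]))
    w=np.float32(np.c_[sx[k],sy[k]]);print(cv2.minAreaRect(w))
    k=(z>113)&(z<125)&(abs(sx+91)<45)&(abs(sy+56)<45);print('skirt',np.percentile(sx[k],[2,98]).round(),np.percentile(sy[k],[2,98]).round())
```

```text
101
[-103.4  -84.4  -64. ] [-57.5 -51.5 -43.9] 149.54845710184216
((-83.43675231933594, -50.542144775390625), (14.324097633361816, 40.348968505859375), 89.8683853149414)
skirt [-113.  -53.] [-80. -19.]
98
[-103.   -84.4  -63.9] [-57.4 -51.4 -43.9] 149.60024215791816
((-83.46863555908203, -50.97818374633789), (40.04703140258789, 14.514449119567871), 1.4321746826171875)
skirt [-112.  -54.] [-81. -21.]
67
[-105.7  -88.5  -64.5] [-59.  -46.9 -40.1] 146.45575682417578
((-85.85894012451172, -50.80841064453125), (21.173660278320312, 42.33499526977539), 82.07308959960938)
skirt [-109.  -65.] [-62. -28.]
```

```bash
python3 -m inch '[[0,32,-38,0,0.008],[0,32,-38,0,0],[0,29,-37,0,0],[0,0,0,20,0],[0,0,0,0,0]]' >/dev/null; python3 -c "
from h import *
go(467.4,-136,127,-8.2)"
```

```text
t 30.775 p [ 0.4607 -0.1317  0.1906] w 0.501 F [-0.7 -0.  -0. ] T [-0.1  -0.12 -0.02]
q [ 0.808  0.033 -0.585  1.856  0.01   1.296  0.075]
[[ 0.145  0.989 -0.035]
 [ 0.989 -0.144  0.017]
 [ 0.011 -0.037 -0.999]]
twist -0.002
shift before twist [-4.1  9.6 63.3]  after twist [-4.1  9.6 63.3]
```

```bash
python3 -m inch '[[0,-4,8,10,0],[0,0,0,15,0],[0,0,0,0,0]]' >/dev/null; python3 -c "
from h import *
go(467.4,-136,127,-8.2)"
```

```text
t 31.15 p [ 0.4681 -0.1374  0.1631] w 0.501 F [-0.3  0.2  0.8] T [-0.03 -0.1  -0.02]
q [ 0.803  0.079 -0.586  1.872  0.035  1.243  0.06 ]
[[ 0.146  0.989 -0.036]
 [ 0.989 -0.145  0.019]
 [ 0.013 -0.038 -0.999]]
twist -0.003
shift before twist [ 0.8  0.4 36.1]  after twist [ 0.8  0.4 36.1]
```

```bash
python3 -m inch '[[0,1,0,15,0],[0,0,0,12,0],[0,0,0,5,0],[-1,0,0,0,0],[-1,0,0,0,0]]' 12; python3 -m inch '[[-1,0,0,0,0],[-1,0,0,0,0],[-1,0,0,0,0]]'; python3 -c "
from h import *
go(467.4,-136,129,-8.2)"
```

```text
time: 31.78
position: [0.4673, -0.1357, 0.1288]
tool_rot: [-2.349, -2.028, 0.023]
ft_force: [0.4, -0.4, 0.5]
grip_width: 0.354
time: 32.15
position: [0.4656, -0.1355, 0.1293]
tool_rot: [-2.347, -2.027, 0.027]
ft_force: [0.7, 0.4, -2.5]
grip_width: 0.167
t 32.15 p [ 0.4656 -0.1355  0.1293] w 0.167 F [ 0.7  0.4 -2.5] T [ 0.03 -0.49  0.05]
q [ 0.796  0.11  -0.588  1.915  0.055  1.178  0.041]
[[ 0.146  0.988 -0.04 ]
 [ 0.989 -0.145  0.019]
 [ 0.013 -0.042 -0.999]]
twist -0.003
shift before twist [-0.2  1.9  0.2]  after twist [-0.2  1.9  0.2]
```

The bar is gripped (14.5 mm). Now the quarter turn, clockwise seen from above.

```bash
python3 -m inch '[[-1,0,0,0,0.17],[-1,0,0,0,0.17],[-1,0,0,0,0.17],[-1,0,0,0,0.17]]'; python3 -c "
from h import *
go(467.4,-136,129,-98.2)"
```

```text
time: 32.65
position: [0.4663, -0.1359, 0.1293]
tool_rot: [-2.91, -1.1, 0.044]
ft_force: [-1.2, -0.1, -0.9]
grip_width: 0.167
t 32.65 p [ 0.4663 -0.1359  0.1293] w 0.167 F [-1.2 -0.1 -0.9] T [-0.09 -0.04  0.01]
q [ 0.756  0.106 -0.545  1.916  0.048  1.176 -0.655]
[[ 0.749  0.661 -0.037]
 [ 0.662 -0.749  0.018]
 [-0.016 -0.039 -0.999]]
twist 0.866
shift before twist [0.8 0.8 0.3]  after twist [ 1.1 -0.   0.3]
```

```bash
python3 -m inch '[[-1,0,0,0,0.175],[-1,0,0,0,0.175],[-1,0,0,0,0.175],[-1,0,0,0,0.175],[-1,0,0,0,0.14]]'>/dev/null;  python3 -m inch '[[-1,0,0,0,0.0]]'; python3 -c "
from h import *
go(467.4,-136,129,-98.2)"
```

```text
time: 33.4
position: [0.4665, -0.1368, 0.1294]
tool_rot: [-3.119, 0.225, 0.058]
ft_force: [-0.7, 0.3, -0.5]
grip_width: 0.163
t 33.4 p [ 0.4665 -0.1368  0.1294] w 0.163 F [-0.7  0.3 -0.5] T [ 0.04  0.18 -0.03]
q [ 0.71   0.101 -0.496  1.918  0.043  1.174 -1.517]
[[ 0.989 -0.144 -0.036]
 [-0.143 -0.99   0.016]
 [-0.038 -0.011 -0.999]]
twist -0.001
shift before twist [ 0.8 -0.9  0.3]  after twist [ 0.8 -0.9  0.3]
```

Open part way (to clear the lid lip), rise, move aside and check everything.

```bash
python3 -m inch '[[-0.3,0,0,0,0],[-0.3,0,0,0,0],[-0.3,0,0,0,0],[-0.3,0,0,-15,0],[-0.3,0,0,-35,0]]'>/dev/null;  python3 -m inch '[[-0.3,0,0,-55,0],[-0.3,-30,0,-55,0],[-0.3,-55,0,0,0],[-0.3,0,0,0,0]]'
python3 - <<'E'
from h import *
st();j=ctrl.get_image('scene')
b=ctrl.get_image('top');P=cloud(b)*1000;z=P[...,2];q=P[...,:2]-S0;sx=q@SX;sy=q@SY
k=(z>138)&(z<156)&(abs(sx+84)<40)&(abs(sy+51)<40);print(k.sum())
if k.sum()>4: print(cv2.minAreaRect(np.float32(np.c_[sx[k],sy[k]])))
lid(b)
c=b['color'];print(c.shape)
V,U=np.mgrid[:420,:560]
for n,bb in(('start',np.load('/tmp/top.npy',allow_pickle=True).item()),('now',b)):
    Q=cloud(bb)*1000;zz=Q[...,2];m=cv2.morphologyEx(((U>200)&(U<292)&(V>195)&(V<268)&(zz>40)&(zz<60)).astype(np.uint8),cv2.MORPH_OPEN,np.ones((3,3)))
    kk=m>0;A=np.c_[Q[kk][:,:2],np.ones(kk.sum())];print(n,kk.sum(),np.linalg.lstsq(A,zz[kk],rcond=None)[0][:2].round(4),np.median(zz[kk]).round(1))
a=cv2.resize(b['color'][170:300,170:500],(800,315),interpolation=cv2.INTER_CUBIC);d=cv2.resize(j['color'][90:310,80:400],(400,275),interpolation=cv2.INTER_CUBIC)
d2=cv2.resize(j['color'][215:285,270:340],(275,275),interpolation=cv2.INTER_CUBIC);pad=np.zeros((275,125,3),np.uint8)
cv2.imwrite('pics/end.png',np.vstack([a,np.hstack([d,d2,pad])])[:,:,::-1])
E
```

```text
time: 34.52
position: [0.3884, -0.1275, 0.3026]
tool_rot: [-3.122, 0.212, 0.047]
ft_force: [0.3, 0.0, -0.8]
grip_width: 0.35
t 34.525 p [ 0.3884 -0.1275  0.3026] w 0.35 F [ 0.3  0.  -0.8] T [-0.03 -0.02 -0.02]
q [ 0.776 -0.201 -0.438  1.827 -0.088  1.529 -1.354]
[[ 0.99  -0.135 -0.029]
 [-0.135 -0.991  0.014]
 [-0.03  -0.01  -0.999]]
52
((-83.2472152709961, -42.455223083496094), (25.16611671447754, 13.64816951751709), 89.4599380493164)
lid -60 [103. 109. 114.]
lid -30 [125. 127. 129.]
lid -15 [126. 128. 133.]
(420, 560, 3)
start 960 [0.0173 0.0255] 52.1
now 967 [0.0216 0.0186] 52.3
```

View pics/end.png

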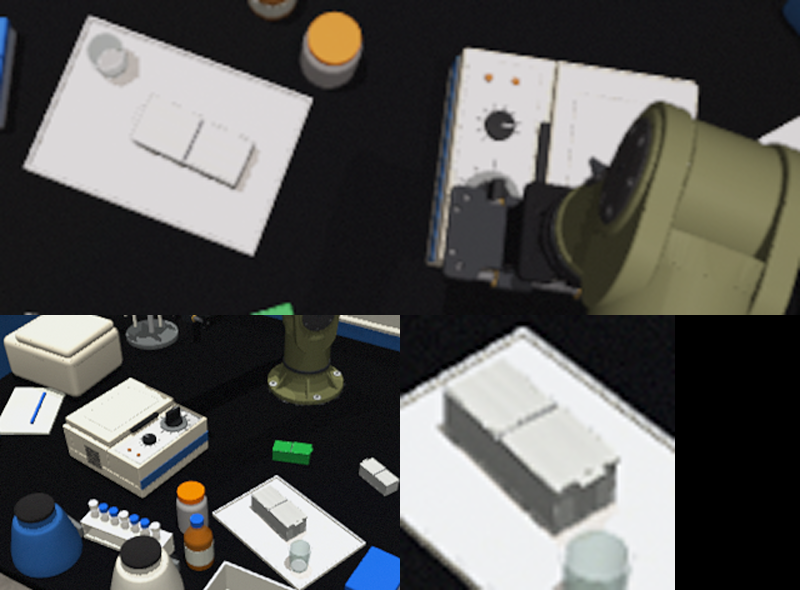

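The tin sits flat on the tray with its flap shut, the bar of the timer lies across, the lid is closed and the bystanders are in place. I expected to see the hand in the scene crop, so I'll check the projection and confirm the last numbers before handing in.

Run:
```python
from h import *
s,M=st();j=ctrl.get_image('scene')
p=j['K']@(j['R']@s['position']+j['t']);print('TCP px',p[:2]/p[2],'depth',p[2])
u,v=(p[:2]/p[2]).astype(int);print('range',j['range_z'][v-20:v+5:4,u], j['color'][v-20:v+5:4,u].tolist())
P=cloud(j)*1000;z=P[...,2];q=P[...,:2]-S0;sx=q@SX;sy=q@SY
k=(z>138)&(z<153)&(abs(sx+84)<30)&(abs(sy+51)<30);print('bar',k.sum(),cv2.minAreaRect(np.float32(np.c_[sx[k],sy[k]])))
k=(abs(sx-45)<60)&(abs(sy)<95)&(z<200)&(z>90);A=np.c_[sx[k],np.ones(k.sum())];print('lid slope',np.linalg.lstsq(A,z[k],rcond=None)[0])
```

```text
t 34.625 p [ 0.3911 -0.1275  0.3024] w 0.347 F [0.2 0.1 0.1] T [ 0.02 -0.05  0.02]
q [ 0.775 -0.196 -0.439  1.823 -0.088  1.527 -1.355]
[[ 0.991 -0.133 -0.027]
 [-0.133 -0.991  0.015]
 [-0.029 -0.011 -1.   ]]
TCP px [230.65726999 109.61369777] depth 1.4974395259069715
range [1.3984716 1.4016796 2.1760347 2.1387699 2.129061  2.0988693 2.0679064] [[44, 47, 52], [20, 21, 28], [9, 9, 9], [16, 17, 17], [18, 16, 20], [16, 17, 17], [15, 18, 19]]
bar 61 ((-84.01495361328125, -49.87847900390625), (42.131317138671875, 17.082294464111328), 85.69795989990234)
lid slope [-4.54071963e-04  1.26585417e+02]
```

```bash
python3 -c "
from bench import ctrl
print(ctrl.close_job())"
```

```text
the job is handed in; nothing more can be done
None
```

The job is done and handed in at about 34.6 s of the 72 s allowed; no verdict came back.

**How it went:** The tool can only turn about its own z, so I could not tilt the hand. I held the tin near its rear in a light grip so that it swung nose down. Then I tipped it to about 130° against the chamber's far rim and lifted clear until the flap hung open and the balls rolled out. I turned it back against the near rim, laid it on the tray and let it settle from about 22°. After that I pushed the lid shut from behind and turned the timer a quarter turn clockwise.

**Last checks:**
- **Balls:** I counted five in the chamber's far corner after the pour. The depth image still showed them there before the lid was shut; I could not look again afterwards.
- **Tin:** level, with its top at 52 mm as at the start. Its flap is shut, it is released, and it lies about 37 mm behind the tray's centre.
- **Lid:** flat at 126–128 mm along its depth (slope about 0). The fingertip stopped at 126 mm, which is the shut height.
- **Timer:** the hand turned it by 1.57 rad. The bar measures 89° from the top view, where the arm partly hid it, and 86° from the scene view. Both are inside the tolerance.
- **Bystanders:** the ones in view of the final pictures look untouched, judged by eye. The robot is clear of everything.

**What went less well:** While I turned it back, the tin slid in the grip towards its middle. On the first descent into the chamber the hand drifted 25 mm towards the deck. I corrected both, and neither shows in the final checks.

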